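# Uncap and rack the finish bottles under extraction

## Robot

A 6-joint arm with a two-finger parallel gripper is mounted at the origin on the work surface. World frame = base frame: x ahead of the robot, y to its left, z up, the work surface at z = 0. Lengths are in m, angles in rad, forces in N, time in s.
With the tool pointing down it reaches from about 0.275 to 0.725 m from the base axis. Payload 5.6 kg.
Tool frame: the origin (TCP) lies at the very end of the fingers, on their centre line; the grasp point (between the pads) lies 19 mm behind it; z points along the fingers, y is the line along which they close (so a half turn about z gives the same grasp; the last joint's range is limited). The gripper opens to 85 mm and grips with 20 to 120 N. Pads are 22 mm wide; open, the fingers measure 114 mm over their backs; the gripper's body (76 mm by 85 mm) begins 54 mm behind the grasp point. The pads swing forward as they close: fully open they stand 13 mm farther back than shut.
Start: joints at [-1.019, 0.255, 0.108, 0, -1.424, -0.285], TCP at [0.145, -0.531, 0.231] pointing down, gripper open.
Joint ranges: [-2.95, 2.95], [-1.21, 1.97], [-1.09, 1.5], [-2.87, 1.71], [-2.94, -0.07], [-3.05, 3.05]. Speed limits (rad/s): [2.57, 2.57, 3.14, 3.14, 3.14, 3.14].

## Interface

Orientations are given as a unit quaternion [x, y, z, w].
In Python, from bench import arm, eyes, ticket gives the robot as it stands.
- The arm moves only by the tool drive_tool, never from a script. Its argument "steps" is a list of rows, each an object with "rotation": the turn, a rotation vector about the world's x, y, z in degrees, a list of three; "travel": the shift along the world's x, y, z in units of 50 mm (1.0 is 50 mm), a list of three; "hand": the opening, from 0 (shut) to 1 (fully open). A call has 1 to 20 rows; each row is the pose to reach, as a shift and turn from the pose commanded when the call began; what a row does not reach only later rows make up. A row lasts 1/8 s, in which the tool goes at most 62.5 mm and 10.7 degrees, less where a joint would pass 70% of its speed; a pose out of reach is approached as far as the arm can. A call with a gripper value outside its range is refused whole. The fingers move at their own pace and stop on an object; "grip_force" is the grip in N (left out, the last holds). Time passes only in rows, so rows that repeat a pose let the fingers close. It gives the time, the measured TCP pose, the force, the opening and the grip force at its end, in the units of the state.
- arm.get_obs(): the state, without advancing time (a new reading comes with each control period).
- eyes.get_image(name): name is "scene" or "top"; returns the picture (384x512x3 uint8, blue, green, red); there is no depth.
- eyes.calibration(name): a dict with "vfov" (degrees; the focal length in pixels is half the picture's height over the tangent of half this angle, whatever the lens; pixels are square), "cx", "cy" (the principal point, pixels), "origin" and "attitude" of the camera in the world. Camera axes: x right, y down, z forward; pixel columns grow to the right and rows downward; lengths in m; the calibration is good to about 2 mm. A picture is of the moment at which its call begins. calibration takes no time and is no camera call.
- ticket.job_done(): hands the job in; it is judged then, once.
The state is a dict: "time": time; "joint_positions": joint angles; "dq": joint speeds; "joint_efforts": joint torques, N m; "tcp_pos": TCP position; "orientation": TCP orientation; "ft_force": force on the tool from outside, world axes, zero at the start; "torque": the same for the moment, N m; "gripper_width": opening from 0.0 (shut) to 1.0 (fully open); "finger_force": force on a finger pad.
Only numpy, scipy, OpenCV 4.12 (cv2) and the standard library are available. Lean on these libraries where they do the work, as an engineer would, in place of code of your own. Each camera call takes 0.05 s, during which the arm holds its last target. There are 200 camera calls.

## Task

Get the finishing corner ready: first throw the extraction gate's lever into the green notch, because no cap may be set down in the board while the gate is anywhere else. Then lift the white cap off every capped bottle, set each cap open side down in a recess of its own in the dark cap board, and stand every bottle from the bench, capless, upright in an empty cell of the plywood caddy, right down on its floor. Leave the bottles already in the caddy in their cells, and leave the wax tin and the sanding block where they are.

Things in the scene. Friction and masses are not known exactly. Their poses are not given: they have to be found in the camera images.
- B1: amber pump-spray bottle of wood finish standing on the bench; covered by a cap in some starts, already uncapped in others: thick heavy base, body 57 mm diameter, shoulder at 74 mm, then a black pump head 27 mm in diameter from 74 to 114 mm, which is where to grip it once its cap is off; 0.17-0.35 kg. Origin: centre of the underside; z up.
- B2: amber pump-spray bottle of wood finish standing on the bench; covered by a cap in some starts, already uncapped in others: thick heavy base, body 57 mm diameter, shoulder at 74 mm, then a black pump head 27 mm in diameter from 74 to 114 mm, which is where to grip it once its cap is off; 0.17-0.35 kg. Origin: centre of the underside; z up.
- B3: amber pump-spray bottle of wood finish standing on the bench; covered by a cap in some starts, already uncapped in others: thick heavy base, body 57 mm diameter, shoulder at 74 mm, then a black pump head 27 mm in diameter from 74 to 114 mm, which is where to grip it once its cap is off; 0.17-0.35 kg. Origin: centre of the underside; z up.
- B4: amber pump-spray bottle of wood finish standing on the bench; covered by a cap in some starts, already uncapped in others: thick heavy base, body 57 mm diameter, shoulder at 74 mm, then a black pump head 27 mm in diameter from 74 to 114 mm, which is where to grip it once its cap is off; 0.17-0.35 kg. Origin: centre of the underside; z up.
- K1: loose white overcap, 44 mm diameter (47 mm over corners), 46 mm tall, open below (2-4 mm walls, about 4 mm of play round the pump head); at the start it covers the pump head of B1 and stands on its shoulder, its top 120 mm above the bench (absent if B1 is already uncapped). 18 g. Origin: centre of the open rim; z towards the closed top.
- K2: loose white overcap, 44 mm diameter (47 mm over corners), 46 mm tall, open below (2-4 mm walls, about 4 mm of play round the pump head); at the start it covers the pump head of B2 and stands on its shoulder, its top 120 mm above the bench (absent if B2 is already uncapped). 18 g. Origin: centre of the open rim; z towards the closed top.
- K3: loose white overcap, 44 mm diameter (47 mm over corners), 46 mm tall, open below (2-4 mm walls, about 4 mm of play round the pump head); at the start it covers the pump head of B3 and stands on its shoulder, its top 120 mm above the bench (absent if B3 is already uncapped). 18 g. Origin: centre of the open rim; z towards the closed top.
- K4: loose white overcap, 44 mm diameter (47 mm over corners), 46 mm tall, open below (2-4 mm walls, about 4 mm of play round the pump head); at the start it covers the pump head of B4 and stands on its shoulder, its top 120 mm above the bench (absent if B4 is already uncapped). 18 g. Origin: centre of the open rim; z towards the closed top.
- R1: bottle of the same kind and size, without a cap, already standing in a cell of its own of the caddy (most of R1 to R6 are absent: only one or two are there). Origin: centre of the underside; z up.
- R2: bottle of the same kind and size, without a cap, already standing in a cell of its own of the caddy (most of R1 to R6 are absent: only one or two are there). Origin: centre of the underside; z up.
- R3: bottle of the same kind and size, without a cap, already standing in a cell of its own of the caddy (most of R1 to R6 are absent: only one or two are there). Origin: centre of the underside; z up.
- R4: bottle of the same kind and size, without a cap, already standing in a cell of its own of the caddy (most of R1 to R6 are absent: only one or two are there). Origin: centre of the underside; z up.
- R5: bottle of the same kind and size, without a cap, already standing in a cell of its own of the caddy (most of R1 to R6 are absent: only one or two are there). Origin: centre of the underside; z up.
- R6: bottle of the same kind and size, without a cap, already standing in a cell of its own of the caddy (most of R1 to R6 are absent: only one or two are there). Origin: centre of the underside; z up.
- caddy: plywood bottle caddy fixed on the bench, 218 (its x) x 147 (its y) x 50 mm, walls 5 mm, floor 5 mm thick, split by dividers (top 43 mm above the bench) into 3 (along x) x 2 (along y) square cells of 66 mm, 71 mm apart: centres at x = -71, 0, +71 and y = -35.5, +35.5 mm. A bottle standing in it tops out 119 mm above the bench. Origin: centre of its underside.
- cap_board: dark wooden cap board with cork-lined recesses, fixed on the bench, 168 x 168 x 18 mm, four round recesses of 54 mm diameter, 12 mm deep (floor 6 mm above the bench), 80 mm apart in a 2 x 2 square: centres at x and y = -40, +40 mm. Origin: centre of its underside.
- gate: grey fume-extraction gate fixed on the bench, box 130 (its x) x 85 (its y) x 70 mm with a black hose behind; the lever swings in its x-z plane between two quadrant cheeks with coloured notch marks: red at -0.55 rad, green at +0.35 rad, black at +0.75 rad. The lever turns about the gate's y axis; its pivot lies 55 mm above the origin. Origin: centre of its underside.
- gate_knob (a point): centre of the lever's black ball knob, 32 mm in diameter, 110 mm from the pivot; 12 mm stem below it. Free all round; the cheeks (36 mm apart) reach 73 mm from the pivot, and can be passed through by the fingers.
- gate_lever (a joint): lever angle in rad: 0 upright, positive leaning to the gate's +x, stops at +-0.85; a stiff hinge (0.22 N m of friction, about 2 N at the knob), it stays where it is left. Starts between -0.65 and 0; the green notch is at +0.35 (0.1 either way is in the notch).
- wax_tin: bystander: round brass-coloured wax tin, 72 mm diameter, 40 mm tall, loose. Origin: centre of its underside.
- sanding_block: bystander: loose cork sanding block 110 x 60 x 35 mm. Origin: centre of its underside.

How it is judged:
On the way:
1. the gate lever is in the green notch (within 0.11 rad of +0.35) (value of joint gate_lever between 0.24 and 0.46 rad), for 0.2 s.
At the end, for the whole second after the job is handed in: Lever within 0.11 rad of the green notch; caps open side down on recess floors (8 mm off centre in x and y), bottles upright on cell floors (12 mm), those already there in their own cells, tilts under 0.12 rad; tin and block within 30 mm of their start; all at rest (all of step 1 and z of each of K1, K2, K3, K4 in the frame of cap_board below 0.01 m and angle between each of K1, K2, K3, K4, B1, B2, B3, B4, R1, R2, R3, R4, R5, R6's own z axis and vertical below 0.12 rad and (x of K1 in the frame of cap_board between -0.048 and -0.032 m or x of K1 in the frame of cap_board between 0.032 and 0.048 m) and (y of K1 in the frame of cap_board between -0.048 and -0.032 m or y of K1 in the frame of cap_board between 0.032 and 0.048 m) and (x of K2 in the frame of cap_board between -0.048 and -0.032 m or x of K2 in the frame of cap_board between 0.032 and 0.048 m) and (y of K2 in the frame of cap_board between -0.048 and -0.032 m or y of K2 in the frame of cap_board between 0.032 and 0.048 m) and (x of K3 in the frame of cap_board between -0.048 and -0.032 m or x of K3 in the frame of cap_board between 0.032 and 0.048 m) and (y of K3 in the frame of cap_board between -0.048 and -0.032 m or y of K3 in the frame of cap_board between 0.032 and 0.048 m) and (x of K4 in the frame of cap_board between -0.048 and -0.032 m or x of K4 in the frame of cap_board between 0.032 and 0.048 m) and (y of K4 in the frame of cap_board between -0.048 and -0.032 m or y of K4 in the frame of cap_board between 0.032 and 0.048 m) and z of each of B1, B2, B3, B4, R1, R2, R3, R4, R5, R6 in the frame of caddy below 0.01 m and (x of B1 in the frame of caddy between -0.083 and -0.059 m or x of B1 in the frame of caddy between -0.012 and 0.012 m or x of B1 in the frame of caddy between 0.059 and 0.083 m) and (y of B1 in the frame of caddy between -0.0475 and -0.0235 m or y of B1 in the frame of caddy between 0.0235 and 0.0475 m) and (x of B2 in the frame of caddy between -0.083 and -0.059 m or x of B2 in the frame of caddy between -0.012 and 0.012 m or x of B2 in the frame of caddy between 0.059 and 0.083 m) and (y of B2 in the frame of caddy between -0.0475 and -0.0235 m or y of B2 in the frame of caddy between 0.0235 and 0.0475 m) and (x of B3 in the frame of caddy between -0.083 and -0.059 m or x of B3 in the frame of caddy between -0.012 and 0.012 m or x of B3 in the frame of caddy between 0.059 and 0.083 m) and (y of B3 in the frame of caddy between -0.0475 and -0.0235 m or y of B3 in the frame of caddy between 0.0235 and 0.0475 m) and (x of B4 in the frame of caddy between -0.083 and -0.059 m or x of B4 in the frame of caddy between -0.012 and 0.012 m or x of B4 in the frame of caddy between 0.059 and 0.083 m) and (y of B4 in the frame of caddy between -0.0475 and -0.0235 m or y of B4 in the frame of caddy between 0.0235 and 0.0475 m) and x of R1 in the frame of caddy between -0.083 and -0.059 m and y of R1 in the frame of caddy between -0.0475 and -0.0235 m and x of R2 in the frame of caddy between -0.012 and 0.012 m and y of R2 in the frame of caddy between -0.0475 and -0.0235 m and x of R3 in the frame of caddy between 0.059 and 0.083 m and y of R3 in the frame of caddy between -0.0475 and -0.0235 m and x of R4 in the frame of caddy between -0.083 and -0.059 m and y of R4 in the frame of caddy between 0.0235 and 0.0475 m and x of R5 in the frame of caddy between -0.012 and 0.012 m and y of R5 in the frame of caddy between 0.0235 and 0.0475 m and x of R6 in the frame of caddy between 0.059 and 0.083 m and y of R6 in the frame of caddy between 0.0235 and 0.0475 m and linear speed of each of B1, B2, B3, B4, K1, K2, K3, K4 below 0.02 m/s and distance of each of wax_tin, sanding_block from where it was at the start of the episode below 0.03 m); the robot touches nothing.
It fails at once if a cap is in the cap board while the gate lever is out of the green notch (((z of K1 in the frame of cap_board below 0.01 m and angle between K1's own z axis and vertical below 0.12 rad and (x of K1 in the frame of cap_board between -0.048 and -0.032 m or x of K1 in the frame of cap_board between 0.032 and 0.048 m) and (y of K1 in the frame of cap_board between -0.048 and -0.032 m or y of K1 in the frame of cap_board between 0.032 and 0.048 m)) or (z of K2 in the frame of cap_board below 0.01 m and angle between K2's own z axis and vertical below 0.12 rad and (x of K2 in the frame of cap_board between -0.048 and -0.032 m or x of K2 in the frame of cap_board between 0.032 and 0.048 m) and (y of K2 in the frame of cap_board between -0.048 and -0.032 m or y of K2 in the frame of cap_board between 0.032 and 0.048 m)) or (z of K3 in the frame of cap_board below 0.01 m and angle between K3's own z axis and vertical below 0.12 rad and (x of K3 in the frame of cap_board between -0.048 and -0.032 m or x of K3 in the frame of cap_board between 0.032 and 0.048 m) and (y of K3 in the frame of cap_board between -0.048 and -0.032 m or y of K3 in the frame of cap_board between 0.032 and 0.048 m)) or (z of K4 in the frame of cap_board below 0.01 m and angle between K4's own z axis and vertical below 0.12 rad and (x of K4 in the frame of cap_board between -0.048 and -0.032 m or x of K4 in the frame of cap_board between 0.032 and 0.048 m) and (y of K4 in the frame of cap_board between -0.048 and -0.032 m or y of K4 in the frame of cap_board between 0.032 and 0.048 m))) and not (value of joint gate_lever between 0.24 and 0.46 rad)).
It fails at once if a bystander is shoved or carried away (over 60 mm) (distance of any of wax_tin, sanding_block from where it was at the start of the episode above 0.06 m).
Of K1, K2, K3, K4 only 2 to 4 are there at a start; the rules pass over those that are not, and their reading is None.
Of R1, R2, R3, R4, R5, R6 only 1 to 2 are there at a start; the rules pass over those that are not, and their reading is None.
At some moment in a run one of B1, B2, B3, B4 may be knocked a few centimetres aside while the robot is not near it.
Once in a run the grip may slacken for a moment while it holds something.
It also fails if it takes over 210 s, if anything falls off the work surface, if the arm or the gripper's body presses on something with over 40 N, if the wrist force passes 120 N, or if a joint passes its speed limit or range.

## Working session

There is one attempt and no reset: what is moved stays moved. The work goes in short steps, Python scripts to look and compute and a tool call to move; the robot and the scene stay as the last step left them, time stands still between calls to the robot, and variables do not carry over. Pictures are saved under pics/ and viewed, at most 14 in all, crops included, and the job is handed in when it is done.

Besides the shell and the picture viewer there is one more tool, called as name(argument=value, ...), one argument or row to a line, values as JSON. drive_tool: Moves the arm, as the interface text tells. Its arguments: {"type":"object","properties":{"steps":{"type":"array"},"grip_force":{"type":"number"}},"required":["steps"]}

```bash
ls; mkdir -p pics; python3 - <<'E'
from bench import arm, eyes, ticket
import cv2
for n in ("scene","top"):
    cv2.imwrite(f"pics/{n}0.png",eyes.get_image(n)); print(n,eyes.calibration(n))
print(arm.get_obs())
E
```

```text
pics
scene {'vfov': 44.666339851884054, 'cx': 260.33242218770454, 'cy': 191.89039627827827, 'origin': array([1.39087616, 0.64503696, 0.8999119 ]), 'attitude': array([ 0.40271361,  0.79729352, -0.40619334, -0.19274795])}
top {'vfov': 56.890689782686025, 'cx': 252.05385897150413, 'cy': 191.3386286822859, 'origin': array([0.37393714, 0.00517996, 1.12056351]), 'attitude': array([ 0.71324491, -0.69517601,  0.07383166, -0.05060531])}
{'time': 0.1, 'joint_positions': array([-1.01938845e+00,  2.55698722e-01,  1.07120986e-01, -3.89955940e-04,
       -1.42391568e+00, -2.84596717e-01]), 'dq': array([-1.67642889e-05, -4.10344265e-04,  2.27314858e-03,  2.89365215e-03,
       -1.52587590e-03,  1.15883663e-03]), 'joint_efforts': array([-2.71010023e-03, -3.87605739e+01,  2.38470662e+01,  5.37789747e+00,
       -3.81316655e-03,  5.74688350e-07]), 'tcp_pos': array([ 0.14493081, -0.53009642,  0.23048028]), 'orientation': array([-1.32981734e-01,  9.91118107e-01,  8.53771464e-04, -1.68204035e-04]), 'ft_force': array([ 0.43492425, -0.2196929 , -0.46430342]), 'torque': array([-0.01882281,  0.04533075, -0.02139659]), 'finger_force': 0.0, 'gripper_width': 1.000971798093462}
```

View pics/scene0.png

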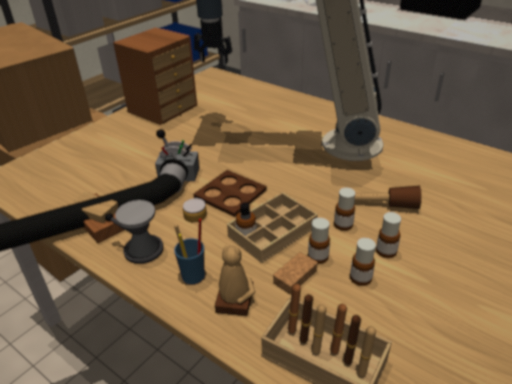

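View pics/top0.png

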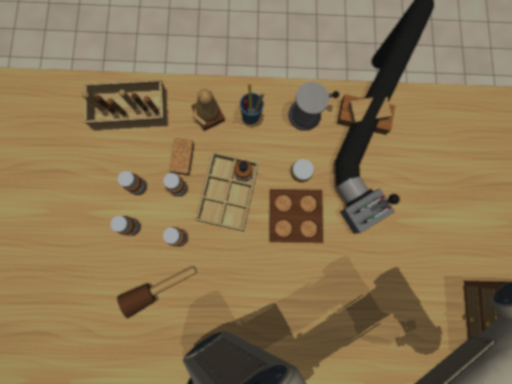

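The scene shows four capped bottles: in the top view their caps are near (127,179), (172,182), (121,224) and (173,236). The caddy is at (228,192), with R in the cell near (243,170). The cap board is at (296,215), the gate at (368,210) with its knob at about (394,200), the tin at (303,170) and the block at (181,156).

```bash
cat > h.py <<'E'
import numpy as np, cv2
from bench import arm, eyes, ticket
from scipy.spatial.transform import Rotation as R
C={n:eyes.calibration(n) for n in("scene","top")}
def ray(n,u,v):
    c=C[n]; f=192/np.tan(np.radians(c["vfov"]/2))
    return np.array(c["origin"]),R.from_quat(c["attitude"]).apply([(u-c["cx"])/f,(v-c["cy"])/f,1])
def plane(n,u,v,z):
    o,d=ray(n,u,v); return o+d*(z-o[2])/d[2]
def proj(n,p):
    c=C[n]; f=192/np.tan(np.radians(c["vfov"]/2))
    q=R.from_quat(c["attitude"]).inv().apply(np.array(p)-c["origin"]); return f*q[0]/q[2]+c["cx"],f*q[1]/q[2]+c["cy"]
def two(a,b):  # pixel in scene, in top -> point, gap
    o1,d1=ray("scene",*a);o2,d2=ray("top",*b)
    s=np.linalg.lstsq(np.c_[d1,-d2],o2-o1,rcond=None)[0]
    p,q=o1+s[0]*d1,o2+s[1]*d2; return (p+q)/2,np.linalg.norm(p-q)
def blobs(m,lo,hi):
    n,_,s,c=cv2.connectedComponentsWithStats(m.astype(np.uint8))
    return [(c[i].round(1),s[i,4],s[i,2:4]) for i in range(1,n) if lo<s[i,4]<hi]
E
python3 - <<'E'
from h import *
t=cv2.imread("pics/top0.png"); s=cv2.imread("pics/scene0.png")
print(plane("top",256,192,0))
h=cv2.cvtColor(t,cv2.COLOR_BGR2HSV)
w=(h[...,1]<60)&(h[...,2]>120)
for c,a,b in blobs(w[100:260,90:330],60,1500): c=c+[90,100]; print("white",c,a,b,plane("top",*c,.12).round(4))
hs=cv2.cvtColor(s,cv2.COLOR_BGR2HSV); w=(hs[...,1]<60)&(hs[...,2]>120)
for c,a,b in blobs(w[150:300,150:420],60,1500): c=c+[150,150]; print("white s",c,a,b)
for nm,im,(x0,y0,x1,y1),k in(("c1",t,(100,130,420,250),2.5),("c2",s,(140,110,340,260),4)):
    cv2.imwrite(f"pics/{nm}.png",cv2.resize(im[y0:y1,x0:x1],None,fx=k,fy=k,interpolation=cv2.INTER_CUBIC))
E
```

```text
[ 0.57221009 -0.04224454  0.        ]
white [312.8 104.6] 290 [32 12] [ 0.8237 -0.2032  0.12  ]
white [302.9 168.6] 337 [21 20] [ 0.6242 -0.1726  0.12  ]
white [125.1 178.1] 192 [16 16] [0.5805 0.3372 0.12  ]
white [170.7 180.1] 190 [16 15] [0.5785 0.2078 0.12  ]
white [118.  223.3] 203 [17 16] [0.4514 0.3458 0.12  ]
white [170.5 235.2] 210 [16 17] [0.422  0.1986 0.12  ]
white s [171.3 168.8] 102 [15  9]
white s [346.9 192.4] 126 [16 10]
white s [193.8 205.2] 237 [21 15]
white s [391.9 217.7] 157 [17 12]
white s [319.9 223.3] 166 [17 12]
white s [366.1 244.1] 191 [19 13]
```

View pics/c1.png

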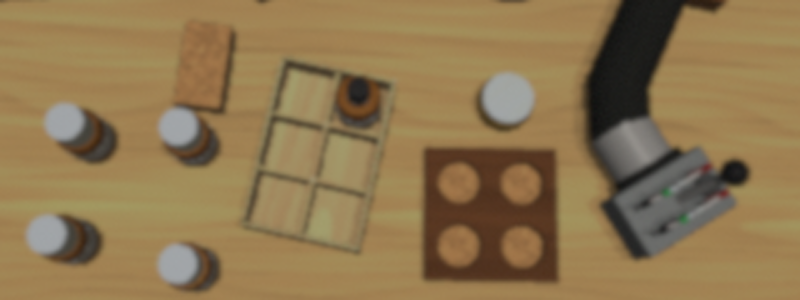

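View pics/c2.png

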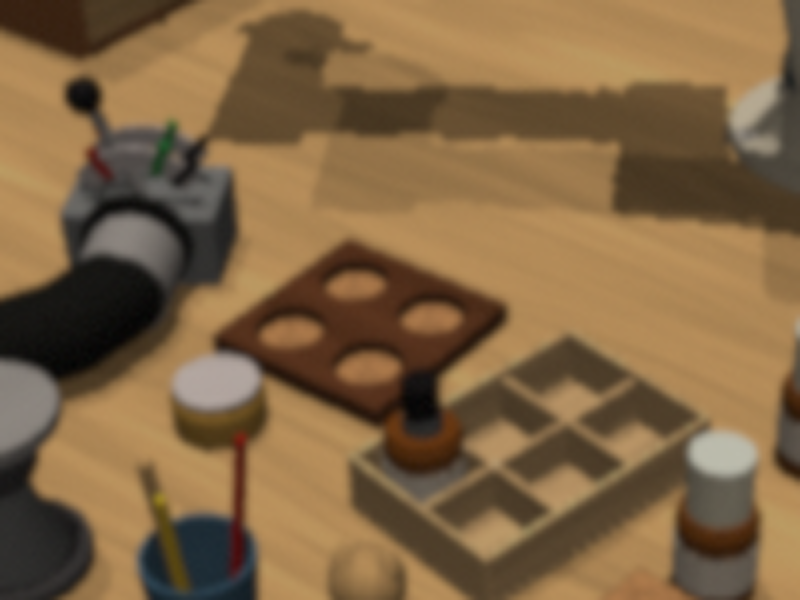

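```bash
python3 - <<'E'
from h import *
t=cv2.imread("pics/top0.png"); s=cv2.imread("pics/scene0.png")
for a,b in zip([(346.9,192.4),(391.9,217.7),(319.9,223.3),(366.1,244.1)],[(170.5,235.2),(118,223.3),(170.7,180.1),(125.1,178.1)]):
    p,g=two(a,b); print("cap",p.round(4),g.round(4), plane("scene",*a,.12).round(4))
ht=cv2.cvtColor(t,cv2.COLOR_BGR2HSV); hs=cv2.cvtColor(s,cv2.COLOR_BGR2HSV)
def dark(im,x0,y0,x1,y1,th,lo,hi):
    for c,a,b in blobs(im[y0:y1,x0:x1].max(2)<th,lo,hi): print("dark",c+[x0,y0],a,b)
dark(t,385,188,410,212,45,30,400); dark(s,150,125,168,145,45,20,300)
b=ht[180:250,262:330]; m=(b[...,2]>110)&(b[...,1]>80)
n=0
for c,a,bb in blobs(m,120,400):
    c=c+[262,180]; print("cork",c,a,bb,plane("top",*c,.006).round(4))
m=(b[...,2]<105)&(b[...,1]>60); m=cv2.morphologyEx(m.astype(np.uint8),cv2.MORPH_OPEN,np.ones((3,3)))
cs=max(cv2.findContours(m,0,2)[0],key=cv2.contourArea); r=cv2.minAreaRect(cs); print(r)
print("board",[plane("top",*(q+[262,180]),.018).round(4) for q in cv2.boxPoints(r)])
# zoom gate & caddy
for nm,im,(x0,y0,x1,y1),k in(("c3",t,(190,145,265,235),6),("c4",t,(335,180,405,240),9)):
    cv2.imwrite(f"pics/{nm}.png",cv2.resize(im[y0:y1,x0:x1],None,fx=k,fy=k,interpolation=cv2.INTER_CUBIC))
a=cv2.imread("pics/c3.png");b=cv2.imread("pics/c4.png")
print(a.shape,b.shape); o=np.zeros((540,450+630,3),np.uint8); o[:,:450]=a; o[:,450:]=b
cv2.imwrite("pics/c34.png",cv2.resize(o,None,fx=.74,fy=.74))
E
```

```text
cap [0.4222 0.1982 0.12  ] 0.0008 [0.4224 0.1979 0.12  ]
cap [0.4517 0.3453 0.1199] 0.0013 [0.4523 0.3448 0.12  ]
cap [0.5791 0.2067 0.1203] 0.0023 [0.5795 0.2057 0.12  ]
cap [0.5807 0.3367 0.12  ] 0.001 [0.581  0.3363 0.12  ]
dark [392.8 198.8] 62 [10  8]
dark [160.5 133.7] 37 [7 7]
cork [282.9 202.6] 209 [17 16] [ 0.5393 -0.1285  0.006 ]
cork [307.7 203.2] 206 [16 16] [ 0.5396 -0.208   0.006 ]
cork [282.8 227.9] 222 [17 17] [ 0.4589 -0.1288  0.006 ]
cork [308.3 228.4] 216 [16 16] [ 0.4593 -0.2095  0.006 ]
((34.0, 35.5), (51.0, 52.0), 90.0)
board [array([ 0.5767, -0.0857,  0.018 ]), array([ 0.5815, -0.2518,  0.018 ]), array([ 0.4204, -0.2498,  0.018 ]), array([ 0.4166, -0.0879,  0.018 ])]
(540, 450, 3) (540, 630, 3)
```

View pics/c34.png

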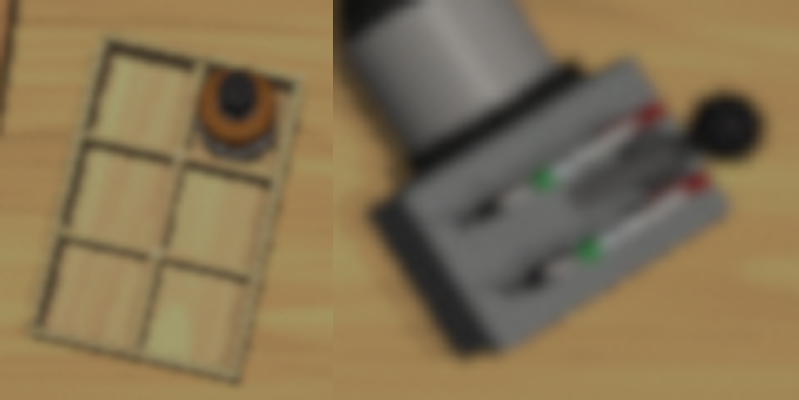

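```bash
python3 - <<'E'
from h import *
P=[plane("top",190+x/4.44,145+y/4.44,.05) for x,y in[(106,40),(300,78),(240,381),(34,335)]]
for i in range(4): print(P[i].round(4),np.linalg.norm(P[i]-P[(i+1)%4]).round(4))
c=np.mean(P,0); ex=(P[0]+P[1]-P[2]-P[3]); ex/=np.linalg.norm(ex); ey=np.array([-ex[1],ex[0],0])
print("caddy",c.round(4),ex,np.degrees(np.arctan2(ex[1],ex[0])))
for j in(-.0355,.0355):
    for i in(-.071,0,.071): q=c+ex*i+ey*j; q[2]=.005; print(i,j,q.round(4),np.round(proj("top",q),1))
k,g=two((160.5,133.7),(392.8,198.8)); print("knob",k.round(4),g)
G=[plane("top",335+(x-333)/6.66,180+y/6.66,.07) for x,y in[(403,190),(632,60),(728,208),(497,352)]]
for i in range(4): print(G[i].round(4),np.linalg.norm(G[i]-G[(i+1)%4]).round(4))
gc=np.mean(G,0); gx=G[0]+G[3]-G[1]-G[2]; gx/=np.linalg.norm(gx)
print("gate",gc.round(4),gx.round(3)); d=k-gc; th=np.arctan2(d@gx,k[2]-.055); print("th",th,np.hypot(d@gx,k[2]-.055),"side",d@[-gx[1],gx[0],0])
for a in(-.55,th,.35,.75): q=gc.copy();q[2]=.055; print(a,(q+.11*(np.sin(a)*gx+np.cos(a)*np.array([0,0,1]))).round(4))
E
```

```text
[0.6798 0.0937 0.05  ] 0.1387
[ 0.6566 -0.0431  0.05  ] 0.2159
[ 0.4438 -0.0066  0.05  ] 0.1431
[0.4714 0.1338 0.05  ] 0.2122
caddy [0.5629 0.0444 0.05  ] [ 9.83884379e-01 -1.78805841e-01 -5.18738244e-16] -10.300211124344589
-0.071 -0.0355 [0.4867 0.0222 0.005 ] [235.1 217.9]
0 -0.0355 [0.5566 0.0095 0.005 ] [239.8 196.1]
0.071 -0.0355 [ 0.6264 -0.0032  0.005 ] [244.3 174.8]
-0.071 0.0355 [0.4994 0.0921 0.005 ] [213.  213.3]
0 0.0355 [0.5693 0.0794 0.005 ] [217.9 191.6]
0.071 0.0355 [0.6391 0.0667 0.005 ] [222.7 170.3]
knob [ 0.5365 -0.4184  0.1587] 0.002124202224149212
[ 0.517  -0.3103  0.07  ] 0.1246
[ 0.58   -0.4178  0.07  ] 0.0789
[ 0.5128 -0.4592  0.07  ] 0.1276
[ 0.445  -0.3511  0.07  ] 0.0827
gate [ 0.5137 -0.3846  0.07  ] [-0.519  0.855  0.   ]
th -0.3737642820425614 0.11142703536885248 side -0.001997582394787971
-0.55 [ 0.5435 -0.4338  0.1488]
-0.3737642820425614 [ 0.5345 -0.419   0.1574]
0.35 [ 0.4941 -0.3524  0.1583]
0.75 [ 0.4748 -0.3205  0.1355]
```

The top-view crop gives the caddy's outer corners and the gate's top corners. Their sizes match the given ones to about 5 mm, the cap heights come out at 120 mm, and the knob radius at 111 mm, so I can start on the lever.

drive_tool(
  steps=[
    {"rotation":[0,0,-74],"travel":[7.83,2.25,0.2],"hand":1},
    {"rotation":[0,0,-74],"travel":[7.83,2.25,0.2],"hand":1},
    {"rotation":[0,0,-74],"travel":[7.83,2.25,0.2],"hand":1},
    {"rotation":[0,0,-74],"travel":[7.83,2.25,0.2],"hand":1},
    {"rotation":[0,0,-74],"travel":[7.83,2.25,0.2],"hand":1},
    {"rotation":[0,0,-74],"travel":[7.83,2.25,0.2],"hand":1},
    {"rotation":[0,0,-74],"travel":[7.83,2.25,0.2],"hand":1},
    {"rotation":[0,0,-74],"travel":[7.83,2.25,0.2],"hand":1},
    {"rotation":[0,0,-74],"travel":[7.83,2.25,0.2],"hand":1},
    {"rotation":[0,0,-74],"travel":[7.83,2.25,0.2],"hand":1},
  ],
  grip_force=40,
)

```text
time: 1.35
tcp_pos: [0.5355, -0.4186, 0.2417]
orientation: [0.49, 0.872, -0.0, 0.0]
ft_force: [0.2, -0.2, 0.2]
gripper_width: 0.999
finger_force: 0.0
```

drive_tool(
  steps=[
    {"rotation":[0,0,0],"travel":[0.02,0,-1.0],"hand":1},
    {"rotation":[0,0,0],"travel":[0.02,0,-2.03],"hand":1},
    {"rotation":[0,0,0],"travel":[0.02,0,-2.03],"hand":1},
    {"rotation":[0,0,0],"travel":[0.02,0,-2.03],"hand":0},
    {"rotation":[0,0,0],"travel":[0.02,0,-2.03],"hand":0},
    {"rotation":[0,0,0],"travel":[0.02,0,-2.03],"hand":0},
    {"rotation":[0,0,0],"travel":[0.02,0,-2.03],"hand":0},
    {"rotation":[0,0,0],"travel":[0.02,0,-2.03],"hand":0},
    {"rotation":[0,0,0],"travel":[0.02,0,-2.03],"hand":0},
    {"rotation":[0,0,0],"travel":[0.02,0,-2.03],"hand":0},
  ],
  grip_force=40,
)

```text
time: 2.6
tcp_pos: [0.5361, -0.4207, 0.1428]
orientation: [0.491, 0.871, -0.002, 0.001]
ft_force: [-4.9, -5.0, 5.5]
gripper_width: 0.347
finger_force: 39.0
```

drive_tool(
  steps=[
    {"rotation":[0,0,0],"travel":[-0.1,0.17,0.06],"hand":0},
    {"rotation":[0,0,0],"travel":[-0.21,0.35,0.11],"hand":0},
    {"rotation":[0,0,0],"travel":[-0.32,0.52,0.14],"hand":0},
    {"rotation":[0,0,0],"travel":[-0.42,0.69,0.15],"hand":0},
    {"rotation":[0,0,0],"travel":[-0.52,0.86,0.14],"hand":0},
    {"rotation":[0,0,0],"travel":[-0.62,1.02,0.11],"hand":0},
    {"rotation":[0,0,0],"travel":[-0.72,1.18,0.07],"hand":0},
    {"rotation":[0,0,0],"travel":[-0.81,1.35,0.02],"hand":0},
    {"rotation":[0,0,0],"travel":[-0.81,1.35,0.02],"hand":0},
    {"rotation":[0,0,0],"travel":[-0.81,1.35,0.02],"hand":0},
    {"rotation":[0,0,0],"travel":[-0.81,1.35,0.02],"hand":0},
  ],
)

```text
time: 3.98
tcp_pos: [0.494, -0.3529, 0.1433]
orientation: [0.491, 0.871, -0.003, -0.001]
ft_force: [-12.2, -4.2, 7.0]
gripper_width: 0.329
finger_force: 39.2
```

drive_tool(
  steps=[
    {"rotation":[0,0,0],"travel":[0,0,0],"hand":1},
    {"rotation":[0,0,0],"travel":[0,0,0],"hand":1},
    {"rotation":[0,0,0],"travel":[0,0,0],"hand":1},
    {"rotation":[0,0,0],"travel":[0,0,0],"hand":1},
    {"rotation":[0,0,0],"travel":[0,0,0],"hand":1},
    {"rotation":[0,0,0],"travel":[0,0,1],"hand":1},
    {"rotation":[0,0,0],"travel":[0,0,2.2],"hand":1},
    {"rotation":[0,0,0],"travel":[-3,2,2.2],"hand":1},
    {"rotation":[0,0,0],"travel":[-3,2,2.2],"hand":1},
    {"rotation":[0,0,0],"travel":[-3,2,2.2],"hand":1},
    {"rotation":[0,0,0],"travel":[-3,2,2.2],"hand":1},
  ],
)

```text
time: 5.35
tcp_pos: [0.3444, -0.2491, 0.2518]
orientation: [0.49, 0.872, 0.0, 0.001]
ft_force: [0.9, 0.2, 0.8]
gripper_width: 1.001
finger_force: 0.0
```

```bash
python3 - <<'E'
from h import *
t=eyes.get_image("top");s=eyes.get_image("scene")
k=2.5
a=cv2.resize(t[90:250,100:420],None,fx=k,fy=k,interpolation=cv2.INTER_CUBIC)
b=cv2.resize(s[110:210,140:300],None,fx=2,fy=2,interpolation=cv2.INTER_CUBIC)
o=np.zeros((600,800,3),np.uint8);o[:400]=a;o[400:,:320]=b;cv2.imwrite("pics/a1.png",o)
cv2.imwrite("pics/top1.png",t);cv2.imwrite("pics/scene1.png",s)
E
```

```text
(no output)
```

View pics/a1.png

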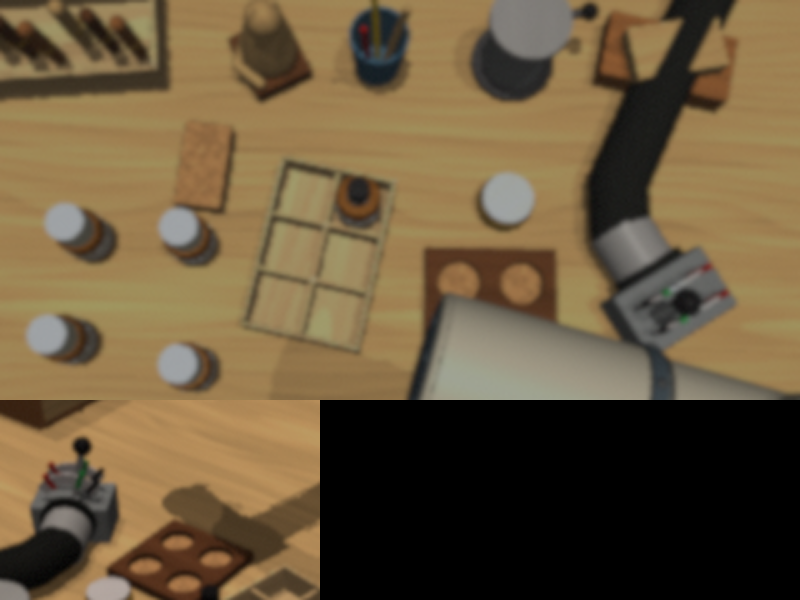

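The lever has moved. The knob is now at top (374.8,210.8) and scene (181,133.5), and the bottles are where they were.

```bash
python3 - <<'E'
from h import *
t=cv2.imread("pics/top1.png");s=cv2.imread("pics/scene1.png")
print([c+[365,200] for c,a,b in blobs(t[200:221,365:385].max(2)<40,20,300)],[c+[174,126] for c,a,b in blobs(s[126:139,174:188].max(2)<50,15,300)])
k,g=two((181,133.5),(374.8,210.8));print(k,g)
gc=np.array([.5137,-.3846,0]);gx=np.array([-.519,.855,0]);print(np.arctan2((k-gc)@gx,k[2]-.055))
E
```

```text
[array([373.9, 210.7])] [array([180.6, 133.1])]
[ 0.50013422 -0.36390223  0.16090341] 0.0012599274629100509
0.22946866511827915
```

The lever sits at about 0.23–0.26 rad, slightly short because the knob slipped in the grip. I'll re-grip with the fingers closing along the swing direction, which centres the knob on the target.

drive_tool(
  steps=[
    {"rotation":[0,0,90],"travel":[2.99,-2.07,0],"hand":1},
    {"rotation":[0,0,90],"travel":[2.99,-2.07,0],"hand":1},
    {"rotation":[0,0,90],"travel":[2.99,-2.07,0],"hand":1},
    {"rotation":[0,0,90],"travel":[2.99,-2.07,0],"hand":1},
    {"rotation":[0,0,90],"travel":[2.99,-2.07,0],"hand":1},
    {"rotation":[0,0,90],"travel":[2.99,-2.07,0],"hand":1},
    {"rotation":[0,0,90],"travel":[2.99,-2.07,0],"hand":1},
    {"rotation":[0,0,90],"travel":[2.99,-2.07,0],"hand":1},
    {"rotation":[0,0,90],"travel":[2.99,-2.07,0],"hand":1},
    {"rotation":[0,0,90],"travel":[2.99,-2.07,0],"hand":1},
    {"rotation":[0,0,90],"travel":[2.99,-2.07,-1.1],"hand":1},
    {"rotation":[0,0,90],"travel":[2.99,-2.07,-2.24],"hand":1},
    {"rotation":[0,0,90],"travel":[2.99,-2.07,-2.24],"hand":0.3},
    {"rotation":[0,0,90],"travel":[2.99,-2.07,-2.24],"hand":0.3},
    {"rotation":[0,0,90],"travel":[2.99,-2.07,-2.24],"hand":0.3},
    {"rotation":[0,0,90],"travel":[2.99,-2.07,-2.24],"hand":0.3},
    {"rotation":[0,0,90],"travel":[2.99,-2.07,-2.24],"hand":0.3},
    {"rotation":[0,0,90],"travel":[2.99,-2.07,-2.24],"hand":0.3},
  ],
)

```text
time: 7.7
tcp_pos: [0.4984, -0.3556, 0.1426]
orientation: [-0.27, 0.963, -0.003, 0.002]
ft_force: [0.7, -1.6, 5.6]
gripper_width: 0.348
finger_force: 39.1
```

drive_tool(
  steps=[
    {"rotation":[0,0,0],"travel":[0,0,0],"hand":1},
    {"rotation":[0,0,0],"travel":[0,0,0],"hand":1},
    {"rotation":[0,0,0],"travel":[0,0,0],"hand":1},
    {"rotation":[0,0,0],"travel":[0,0,0],"hand":1},
    {"rotation":[0,0,0],"travel":[0,0,0],"hand":1},
    {"rotation":[0,0,0],"travel":[0,0,1],"hand":1},
    {"rotation":[0,0,0],"travel":[0,0,2.2],"hand":1},
    {"rotation":[0,0,0],"travel":[-3,2,2.2],"hand":1},
    {"rotation":[0,0,0],"travel":[-3,2,2.2],"hand":1},
    {"rotation":[0,0,0],"travel":[-3,2,2.2],"hand":1},
    {"rotation":[0,0,0],"travel":[-3,2,2.2],"hand":1},
  ],
)

```text
time: 9.07
tcp_pos: [0.3438, -0.2526, 0.2497]
orientation: [-0.27, 0.963, -0.0, 0.001]
ft_force: [0.9, -0.5, 0.4]
gripper_width: 1.004
finger_force: 0.0
```

```bash
python3 - <<'E'
from h import *
t=eyes.get_image("top");s=eyes.get_image("scene"); cv2.imwrite("pics/top2.png",t);cv2.imwrite("pics/scene2.png",s)
a=[c+[355,200] for c,a,b in blobs(t[200:226,355:385].max(2)<40,20,300)];b=[c+[174,122] for c,a,b in blobs(s[122:142,174:200].max(2)<50,15,300)]
print(a,b)
k,g=two(b[0],a[0]);print(k,g)
gc=np.array([.5137,-.3846,0]);gx=np.array([-.519,.855,0]);print(np.arctan2((k-gc)@gx,k[2]-.055))
q=arm.get_obs();print(q["joint_positions"].round(2),q["tcp_pos"],q["orientation"])
a=cv2.resize(t[180:240,335:405],None,fx=6,fy=6,interpolation=2);b=cv2.resize(s[122:182,150:210],None,fx=6,fy=6,interpolation=2)
cv2.imwrite("pics/a2.png",np.hstack([a,b]))
E
```

```text
[array([370.8, 212.4])] [array([183.5, 134. ])]
[ 0.49646229 -0.35433673  0.15992734] 0.0018975732330654843
0.3204264281238541
[-0.26  0.01 -0.14  0.   -1.43 -0.76] [ 0.34654307 -0.25397326  0.2494327 ] [-2.69853303e-01  9.62901035e-01 -5.11358393e-04  7.28038099e-04]
```

View pics/a2.png

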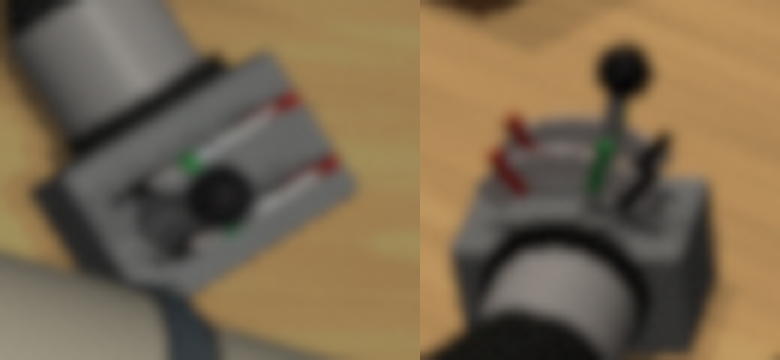

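```bash
python3 - <<'E'
from h import *
gc=np.array([.5137,-.3846,0]);gx=np.array([-.519,.855,0])
for nm,c0 in(("top2",(355,195,385,230)),("top0",(355,195,385,230)),("scene0",(174,135,192,160))):
    im=cv2.imread(f"pics/{nm}.png");x0,y0,x1,y1=c0;p=im[y0:y1,x0:x1].astype(int)
    m=(p[...,1]>p[...,2]+12)&(p[...,1]>p[...,0]+12)
    for c,a,b in blobs(m,2,200):
        c=c+[x0,y0]; 
        if nm[0]=="t":
            for z in(.11,.12): q=plane("top",*c,z); print(nm,c,a,z,q.round(4),np.arctan2((q-gc)@gx,z-.055))
        else: print(nm,c,a,b)
E
```

```text
top2 [366.4 206.6] 15 0.11 [ 0.5189 -0.3598  0.11  ] 0.3247613308696999
top2 [366.4 206.6] 15 0.12 [ 0.5174 -0.3562  0.12  ] 0.3311798730753251
top0 [366.3 206.5] 14 0.11 [ 0.5192 -0.3595  0.11  ] 0.3263082006546547
top0 [366.3 206.5] 14 0.12 [ 0.5177 -0.3559  0.12  ] 0.3324702624290869
top0 [373.  217.5] 16 0.11 [ 0.4875 -0.378   0.11  ] 0.3355984786894888
top0 [373.  217.5] 16 0.12 [ 0.4864 -0.3742  0.12  ] 0.34022445207682683
scene0 [180.  147.7] 31 [ 5 12]
```

The lever agrees with the green marks (marks read about 0.333 in my frame, lever 0.32), so it's in the notch. Next is the cap of the bottle at (.422,.198).

drive_tool(
  steps=[
    {"rotation":[0,0,14],"travel":[1.51,9.05,0],"hand":1},
    {"rotation":[0,0,14],"travel":[1.51,9.05,0],"hand":1},
    {"rotation":[0,0,14],"travel":[1.51,9.05,0],"hand":1},
    {"rotation":[0,0,14],"travel":[1.51,9.05,0],"hand":1},
    {"rotation":[0,0,14],"travel":[1.51,9.05,0],"hand":1},
    {"rotation":[0,0,14],"travel":[1.51,9.05,0],"hand":1},
    {"rotation":[0,0,14],"travel":[1.51,9.05,0],"hand":1},
    {"rotation":[0,0,14],"travel":[1.51,9.05,0],"hand":1},
    {"rotation":[0,0,14],"travel":[1.51,9.05,0],"hand":1},
    {"rotation":[0,0,14],"travel":[1.51,9.05,0],"hand":1},
    {"rotation":[0,0,14],"travel":[1.51,9.05,-1.2],"hand":1},
    {"rotation":[0,0,14],"travel":[1.51,9.05,-2.3],"hand":1},
    {"rotation":[0,0,14],"travel":[1.51,9.05,-3.23],"hand":1},
    {"rotation":[0,0,14],"travel":[1.51,9.05,-3.23],"hand":0},
    {"rotation":[0,0,14],"travel":[1.51,9.05,-3.23],"hand":0},
    {"rotation":[0,0,14],"travel":[1.51,9.05,-3.23],"hand":0},
    {"rotation":[0,0,14],"travel":[1.51,9.05,-3.23],"hand":0},
    {"rotation":[0,0,14],"travel":[1.51,9.05,-3.23],"hand":0},
    {"rotation":[0,0,14],"travel":[1.51,9.05,-3.23],"hand":0},
  ],
  grip_force=40,
)

```text
time: 11.55
tcp_pos: [0.4239, 0.1994, 0.0901]
orientation: [-0.385, 0.923, 0.0, 0.003]
ft_force: [0.7, -0.9, 8.0]
gripper_width: 0.528
finger_force: 41.3
```

drive_tool(
  steps=[
    {"rotation":[0,0,0],"travel":[0,0,0.8],"hand":0},
    {"rotation":[0,0,0],"travel":[0,0,1.6],"hand":0},
    {"rotation":[0,0,0],"travel":[0,0,2.3],"hand":0},
    {"rotation":[0,0,0],"travel":[0.1,-0.8,2.3],"hand":0},
    {"rotation":[0,0,0],"travel":[0.2,-1.8,2.3],"hand":0},
    {"rotation":[0,0,0],"travel":[0.32,-2.8,2.3],"hand":0},
    {"rotation":[0,0,0],"travel":[0.43,-3.8,2.3],"hand":0},
    {"rotation":[0,0,0],"travel":[0.54,-4.8,2.3],"hand":0},
    {"rotation":[0,0,0],"travel":[0.65,-5.7,2.3],"hand":0},
    {"rotation":[0,0,0],"travel":[0.74,-6.54,2.3],"hand":0},
    {"rotation":[0,0,0],"travel":[0.74,-6.54,2.3],"hand":0},
    {"rotation":[0,0,0],"travel":[0.74,-6.54,1.3],"hand":0},
    {"rotation":[0,0,0],"travel":[0.74,-6.54,0.3],"hand":0},
    {"rotation":[0,0,0],"travel":[0.74,-6.54,-0.5],"hand":0},
    {"rotation":[0,0,0],"travel":[0.74,-6.54,-1.0],"hand":0},
    {"rotation":[0,0,0],"travel":[0.74,-6.54,-1.0],"hand":0},
  ],
)

```text
time: 13.55
tcp_pos: [0.458, -0.1279, 0.0365]
orientation: [-0.385, 0.923, 0.001, -0.001]
ft_force: [0.0, 0.8, -0.1]
gripper_width: 0.529
finger_force: 41.1
```

drive_tool(
  steps=[
    {"rotation":[0,0,0],"travel":[0,0,-0.2],"hand":0},
    {"rotation":[0,0,0],"travel":[0,0,-0.34],"hand":0},
    {"rotation":[0,0,0],"travel":[0,0,-0.34],"hand":0},
    {"rotation":[0,0,0],"travel":[0,0,-0.34],"hand":0.75},
    {"rotation":[0,0,0],"travel":[0,0,-0.34],"hand":0.75},
    {"rotation":[0,0,0],"travel":[0,0,-0.34],"hand":0.75},
    {"rotation":[0,0,0],"travel":[0,0,-0.34],"hand":0.75},
    {"rotation":[0,0,0],"travel":[0,0,0.6],"hand":0.75},
    {"rotation":[0,0,0],"travel":[0,0,1.6],"hand":0.75},
    {"rotation":[0,0,0],"travel":[0,0,2.6],"hand":1},
    {"rotation":[0,0,0],"travel":[0,0,3.6],"hand":1},
    {"rotation":[0,0,0],"travel":[-1.5,1.5,3.6],"hand":1},
    {"rotation":[0,0,0],"travel":[-1.5,1.5,3.6],"hand":1},
  ],
)

```text
time: 15.18
tcp_pos: [0.383, -0.0527, 0.2176]
orientation: [-0.384, 0.923, 0.0, 0.001]
ft_force: [-0.3, 0.9, 0.6]
gripper_width: 1.001
finger_force: 0.0
```

```bash
cat > caps.py <<'E'
from h import *
import sys
n=sys.argv[1]
t=eyes.get_image("top");s=eyes.get_image("scene"); cv2.imwrite(f"pics/top{n}.png",t);cv2.imwrite(f"pics/scene{n}.png",s)
for nm,im,(x0,y0,x1,y1) in(("top",t,(90,100,345,262)),("scene",s,(180,150,420,310))):
    h=cv2.cvtColor(im,cv2.COLOR_BGR2HSV)
    for c,a,b in blobs(((h[...,1]<60)&(h[...,2]>115))[y0:y1,x0:x1],60,600):
        c=c+[x0,y0]; print(nm,c.round(1),a,b,"z.12",plane(nm,*c,.12).round(4)[:2],"z.052",plane(nm,*c,.052).round(4)[:2])
print(arm.get_obs()["tcp_pos"])
E
python3 caps.py 3
```

```text
top [312.8 104.7] 299 [32 12] z.12 [ 0.8234 -0.2032] z.052 [ 0.854  -0.2174]
top [302.8 168.6] 341 [21 20] z.12 [ 0.6242 -0.1723] z.052 [ 0.6412 -0.1844]
top [125.1 178.1] 195 [16 16] z.12 [0.5805 0.3372] z.052 [0.5945 0.3597]
top [170.8 180.1] 192 [16 15] z.12 [0.5785 0.2075] z.052 [0.5924 0.2213]
top [118.1 223.3] 204 [17 16] z.12 [0.4514 0.3456] z.052 [0.4566 0.3687]
scene [358.8 154. ] 144 [23  9] z.12 [0.2234 0.1314] z.052 [0.1216 0.0866]
scene [247.3 179.6] 99 [14  9] z.12 [ 0.5342 -0.0667] z.052 [ 0.4596 -0.1287]
scene [193.9 205.1] 241 [21 15] z.12 [ 0.7127 -0.1103] z.052 [ 0.6535 -0.1762]
scene [391.9 217.6] 163 [17 12] z.12 [0.4519 0.3446] z.052 [0.3701 0.3185]
scene [319.9 223.4] 171 [17 12] z.12 [0.5798 0.2059] z.052 [0.5091 0.1676]
scene [366.1 244.2] 193 [19 13] z.12 [0.5814 0.3365] z.052 [0.5108 0.3096]
[ 0.38186047 -0.051908    0.21777194]
```

drive_tool(
  steps=[
    {"rotation":[0,0,0],"travel":[3.9,5.21,0],"hand":1},
    {"rotation":[0,0,0],"travel":[3.9,5.21,0],"hand":1},
    {"rotation":[0,0,0],"travel":[3.9,5.21,0],"hand":1},
    {"rotation":[0,0,0],"travel":[3.9,5.21,0],"hand":1},
    {"rotation":[0,0,0],"travel":[3.9,5.21,0],"hand":1},
    {"rotation":[0,0,0],"travel":[3.9,5.21,0],"hand":1},
    {"rotation":[0,0,0],"travel":[3.9,5.21,0],"hand":1},
    {"rotation":[0,0,0],"travel":[3.9,5.21,0],"hand":1},
    {"rotation":[0,0,0],"travel":[3.9,5.21,-0.9],"hand":1},
    {"rotation":[0,0,0],"travel":[3.9,5.21,-1.8],"hand":1},
    {"rotation":[0,0,0],"travel":[3.9,5.21,-2.6],"hand":1},
    {"rotation":[0,0,0],"travel":[3.9,5.21,-2.6],"hand":0},
    {"rotation":[0,0,0],"travel":[3.9,5.21,-2.6],"hand":0},
    {"rotation":[0,0,0],"travel":[3.9,5.21,-2.6],"hand":0},
    {"rotation":[0,0,0],"travel":[3.9,5.21,-2.6],"hand":0},
    {"rotation":[0,0,0],"travel":[3.9,5.21,-2.6],"hand":0},
    {"rotation":[0,0,0],"travel":[3.9,5.21,-2.6],"hand":0},
  ],
)

```text
time: 17.4
tcp_pos: [0.5807, 0.2075, 0.0905]
orientation: [-0.385, 0.923, -0.0, 0.003]
ft_force: [-0.8, -0.4, 8.6]
gripper_width: 0.529
finger_force: 41.4
```

drive_tool(
  steps=[
    {"rotation":[0,0,0],"travel":[0,0,0.8],"hand":0},
    {"rotation":[0,0,0],"travel":[0,0,1.6],"hand":0},
    {"rotation":[0,0,0],"travel":[0,0,2.4],"hand":0},
    {"rotation":[0,0,0],"travel":[-0.1,-0.8,2.5],"hand":0},
    {"rotation":[0,0,0],"travel":[-0.2,-1.8,2.5],"hand":0},
    {"rotation":[0,0,0],"travel":[-0.33,-2.8,2.5],"hand":0},
    {"rotation":[0,0,0],"travel":[-0.45,-3.8,2.5],"hand":0},
    {"rotation":[0,0,0],"travel":[-0.57,-4.8,2.5],"hand":0},
    {"rotation":[0,0,0],"travel":[-0.7,-5.8,2.5],"hand":0},
    {"rotation":[0,0,0],"travel":[-0.8,-6.71,2.5],"hand":0},
    {"rotation":[0,0,0],"travel":[-0.8,-6.71,2.5],"hand":0},
    {"rotation":[0,0,0],"travel":[-0.8,-6.71,1.5],"hand":0},
    {"rotation":[0,0,0],"travel":[-0.8,-6.71,0.5],"hand":0},
    {"rotation":[0,0,0],"travel":[-0.8,-6.71,-0.5],"hand":0},
    {"rotation":[0,0,0],"travel":[-0.8,-6.71,-1.0],"hand":0},
    {"rotation":[0,0,0],"travel":[-0.8,-6.71,-1.0],"hand":0},
  ],
)

```text
time: 19.4
tcp_pos: [0.5381, -0.1279, 0.0361]
orientation: [-0.385, 0.923, 0.001, -0.001]
ft_force: [0.2, -1.1, -0.4]
gripper_width: 0.526
finger_force: 41.0
```

drive_tool(
  steps=[
    {"rotation":[0,0,0],"travel":[0,0,-0.2],"hand":0},
    {"rotation":[0,0,0],"travel":[0,0,-0.34],"hand":0},
    {"rotation":[0,0,0],"travel":[0,0,-0.34],"hand":0},
    {"rotation":[0,0,0],"travel":[0,0,-0.34],"hand":0.75},
    {"rotation":[0,0,0],"travel":[0,0,-0.34],"hand":0.75},
    {"rotation":[0,0,0],"travel":[0,0,-0.34],"hand":0.75},
    {"rotation":[0,0,0],"travel":[0,0,-0.34],"hand":0.75},
    {"rotation":[0,0,0],"travel":[0,0,0.8],"hand":0.75},
    {"rotation":[0,0,0],"travel":[0,0,2.0],"hand":0.75},
    {"rotation":[0,0,0],"travel":[0,0,3.0],"hand":1},
    {"rotation":[0,0,0],"travel":[0,0,3.6],"hand":1},
    {"rotation":[0,0,0],"travel":[0.84,9.31,3.6],"hand":1},
    {"rotation":[0,0,0],"travel":[0.84,9.31,3.6],"hand":1},
    {"rotation":[0,0,0],"travel":[0.84,9.31,3.6],"hand":1},
    {"rotation":[0,0,0],"travel":[0.84,9.31,3.6],"hand":1},
    {"rotation":[0,0,0],"travel":[0.84,9.31,3.6],"hand":1},
    {"rotation":[0,0,0],"travel":[0.84,9.31,3.6],"hand":1},
    {"rotation":[0,0,0],"travel":[0.84,9.31,3.6],"hand":1},
    {"rotation":[0,0,0],"travel":[0.84,9.31,3.6],"hand":1},
    {"rotation":[0,0,0],"travel":[0.84,9.31,3.6],"hand":1},
  ],
)

```text
time: 21.9
tcp_pos: [0.5805, 0.3391, 0.2156]
orientation: [-0.386, 0.922, -0.0, -0.001]
ft_force: [0.7, -0.1, -1.0]
gripper_width: 1.005
finger_force: 0.0
```

```bash
python3 caps.py 4
```

```text
top [312.7 105. ] 316 [32 13] z.12 [ 0.8224 -0.2029] z.052 [ 0.8529 -0.217 ]
top [302.8 168.8] 347 [21 21] z.12 [ 0.6236 -0.1723] z.052 [ 0.6406 -0.1844]
top [125.9 178.5] 114 [13 14] z.12 [0.5794 0.3348] z.052 [0.5934 0.3572]
top [284.5 200.7] 184 [16 16] z.12 [ 0.528  -0.1194] z.052 [ 0.5385 -0.1279]
top [118.5 222.8] 193 [16 16] z.12 [0.4528 0.3446] z.052 [0.4582 0.3677]
top [284.2 226.9] 185 [15 15] z.12 [ 0.4531 -0.119 ] z.052 [ 0.4585 -0.1275]
scene [348.1 153.3] 220 [33  9] z.12 [0.2388 0.1023] z.052 [0.1384 0.055 ]
scene [247.3 179.8] 103 [14  9] z.12 [ 0.535 -0.066] z.052 [ 0.4604 -0.128 ]
scene [231.2 191.7] 124 [15 11] z.12 [ 0.6069 -0.0669] z.052 [ 0.5386 -0.129 ]
scene [193.9 205.1] 242 [21 15] z.12 [ 0.7127 -0.1103] z.052 [ 0.6535 -0.1762]
scene [390.8 217.5] 147 [17 12] z.12 [0.4532 0.3422] z.052 [0.3714 0.3158]
scene [364.8 243.2] 100 [15  9] z.12 [0.58   0.3323] z.052 [0.5093 0.3051]
[0.58096955 0.33670779 0.21690773]
```

drive_tool(
  steps=[
    {"rotation":[0,0,0],"travel":[0,0,-0.9],"hand":1},
    {"rotation":[0,0,0],"travel":[0,0,-1.8],"hand":1},
    {"rotation":[0,0,0],"travel":[0,0,-2.6],"hand":1},
    {"rotation":[0,0,0],"travel":[0,0,-2.6],"hand":0},
    {"rotation":[0,0,0],"travel":[0,0,-2.6],"hand":0},
    {"rotation":[0,0,0],"travel":[0,0,-2.6],"hand":0},
    {"rotation":[0,0,0],"travel":[0,0,-2.6],"hand":0},
    {"rotation":[0,0,0],"travel":[0,0,-2.6],"hand":0},
    {"rotation":[0,0,0],"travel":[0,0,-2.6],"hand":0},
    {"rotation":[0,0,0],"travel":[0,0,-1.6],"hand":0},
    {"rotation":[0,0,0],"travel":[0,0,-0.6],"hand":0},
    {"rotation":[0,0,0],"travel":[0,0,0],"hand":0},
  ],
)

```text
time: 23.5
tcp_pos: [0.5818, 0.3374, 0.2217]
orientation: [-0.385, 0.923, 0.001, 0.003]
ft_force: [0.3, 0.5, -1.0]
gripper_width: 0.515
finger_force: 40.9
```

drive_tool(
  steps=[
    {"rotation":[0,0,0],"travel":[-0.05,-0.7,0],"hand":0},
    {"rotation":[0,0,0],"travel":[-0.12,-1.6,0],"hand":0},
    {"rotation":[0,0,0],"travel":[-0.2,-2.6,0],"hand":0},
    {"rotation":[0,0,0],"travel":[-0.28,-3.6,0],"hand":0},
    {"rotation":[0,0,0],"travel":[-0.35,-4.6,0],"hand":0},
    {"rotation":[0,0,0],"travel":[-0.43,-5.6,0],"hand":0},
    {"rotation":[0,0,0],"travel":[-0.51,-6.6,0],"hand":0},
    {"rotation":[0,0,0],"travel":[-0.59,-7.6,0],"hand":0},
    {"rotation":[0,0,0],"travel":[-0.66,-8.6,0],"hand":0},
    {"rotation":[0,0,0],"travel":[-0.74,-9.6,0],"hand":0},
    {"rotation":[0,0,0],"travel":[-0.8,-10.4,0],"hand":0},
    {"rotation":[0,0,0],"travel":[-0.84,-10.91,0],"hand":0},
    {"rotation":[0,0,0],"travel":[-0.84,-10.91,0],"hand":0},
    {"rotation":[0,0,0],"travel":[-0.84,-10.91,-1],"hand":0},
    {"rotation":[0,0,0],"travel":[-0.84,-10.91,-2],"hand":0},
    {"rotation":[0,0,0],"travel":[-0.84,-10.91,-3],"hand":0},
    {"rotation":[0,0,0],"travel":[-0.84,-10.91,-3.6],"hand":0},
    {"rotation":[0,0,0],"travel":[-0.84,-10.91,-3.6],"hand":0},
  ],
)

```text
time: 25.75
tcp_pos: [0.5383, -0.2076, 0.036]
orientation: [-0.385, 0.923, 0.001, -0.001]
ft_force: [0.1, -0.6, 1.7]
gripper_width: 0.515
finger_force: 42.1
```

drive_tool(
  steps=[
    {"rotation":[0,0,0],"travel":[0,0,-0.2],"hand":0},
    {"rotation":[0,0,0],"travel":[0,0,-0.34],"hand":0},
    {"rotation":[0,0,0],"travel":[0,0,-0.34],"hand":0},
    {"rotation":[0,0,0],"travel":[0,0,-0.34],"hand":0.75},
    {"rotation":[0,0,0],"travel":[0,0,-0.34],"hand":0.75},
    {"rotation":[0,0,0],"travel":[0,0,-0.34],"hand":0.75},
    {"rotation":[0,0,0],"travel":[0,0,-0.34],"hand":0.75},
    {"rotation":[0,0,0],"travel":[0,0,0.8],"hand":0.75},
    {"rotation":[0,0,0],"travel":[0,0,2.0],"hand":0.75},
    {"rotation":[0,0,0],"travel":[0,0,3.0],"hand":1},
    {"rotation":[0,0,0],"travel":[0,0,3.6],"hand":1},
  ],
)

```text
time: 27.12
tcp_pos: [0.5397, -0.2088, 0.2205]
orientation: [-0.385, 0.923, -0.001, 0.002]
ft_force: [0.2, 0.5, -0.4]
gripper_width: 0.999
finger_force: 0.0
```

drive_tool(
  steps=[
    {"rotation":[0,0,0],"travel":[-1.74,11.08,0],"hand":1},
    {"rotation":[0,0,0],"travel":[-1.74,11.08,0],"hand":1},
    {"rotation":[0,0,0],"travel":[-1.74,11.08,0],"hand":1},
    {"rotation":[0,0,0],"travel":[-1.74,11.08,0],"hand":1},
    {"rotation":[0,0,0],"travel":[-1.74,11.08,0],"hand":1},
    {"rotation":[0,0,0],"travel":[-1.74,11.08,0],"hand":1},
    {"rotation":[0,0,0],"travel":[-1.74,11.08,0],"hand":1},
    {"rotation":[0,0,0],"travel":[-1.74,11.08,0],"hand":1},
    {"rotation":[0,0,0],"travel":[-1.74,11.08,0],"hand":1},
    {"rotation":[0,0,0],"travel":[-1.74,11.08,0],"hand":1},
    {"rotation":[0,0,0],"travel":[-1.74,11.08,0],"hand":1},
    {"rotation":[0,0,0],"travel":[-1.74,11.08,0],"hand":1},
  ],
)

```text
time: 28.62
tcp_pos: [0.4524, 0.3444, 0.2176]
orientation: [-0.384, 0.923, -0.0, 0.0]
ft_force: [0.0, 0.6, -0.3]
gripper_width: 1.005
finger_force: 0.0
```

```bash
python3 caps.py 5
```

```text
top [312.7 104.9] 311 [32 13] z.12 [ 0.8228 -0.2029] z.052 [ 0.8533 -0.217 ]
top [302.8 168.8] 344 [21 21] z.12 [ 0.6236 -0.1723] z.052 [ 0.6406 -0.1844]
top [284.5 200.7] 178 [16 15] z.12 [ 0.528  -0.1194] z.052 [ 0.5385 -0.1279]
top [310.6 201.5] 177 [15 15] z.12 [ 0.5278 -0.1946] z.052 [ 0.5383 -0.2082]
top [119.3 224.1] 100 [12 14] z.12 [0.4492 0.3421] z.052 [0.4544 0.365 ]
top [284.3 226.9] 184 [15 15] z.12 [ 0.4531 -0.1193] z.052 [ 0.4585 -0.1278]
scene [247.4 179.7] 102 [14  9] z.12 [ 0.5345 -0.0661] z.052 [ 0.4598 -0.1281]
scene [212.  182.9] 101 [13  9] z.12 [ 0.6063 -0.1396] z.052 [ 0.5379 -0.208 ]
scene [231.2 191.6] 121 [15 10] z.12 [ 0.6066 -0.0672] z.052 [ 0.5382 -0.1293]
scene [193.9 205.1] 243 [22 15] z.12 [ 0.7127 -0.1103] z.052 [ 0.6535 -0.1762]
scene [390.8 216.5] 77 [14  8] z.12 [0.4494 0.3405] z.052 [0.3673 0.3139]
[0.4524463  0.34439848 0.21767755]
```

drive_tool(
  steps=[
    {"rotation":[0,0,0],"travel":[0,0,-0.9],"hand":1},
    {"rotation":[0,0,0],"travel":[0,0,-1.8],"hand":1},
    {"rotation":[0,0,0],"travel":[0,0,-2.6],"hand":1},
    {"rotation":[0,0,0],"travel":[0,0,-2.6],"hand":0},
    {"rotation":[0,0,0],"travel":[0,0,-2.6],"hand":0},
    {"rotation":[0,0,0],"travel":[0,0,-2.6],"hand":0},
    {"rotation":[0,0,0],"travel":[0,0,-2.6],"hand":0},
    {"rotation":[0,0,0],"travel":[0,0,-2.6],"hand":0},
    {"rotation":[0,0,0],"travel":[0,0,-2.6],"hand":0},
    {"rotation":[0,0,0],"travel":[0,0,-1.6],"hand":0},
    {"rotation":[0,0,0],"travel":[0,0,-0.6],"hand":0},
    {"rotation":[0,0,0],"travel":[0,0,0],"hand":0},
  ],
)

```text
time: 30.22
tcp_pos: [0.4527, 0.3461, 0.2212]
orientation: [-0.385, 0.923, 0.001, 0.002]
ft_force: [0.7, 0.2, -1.3]
gripper_width: 0.526
finger_force: 41.1
```

drive_tool(
  steps=[
    {"rotation":[0,0,0],"travel":[0,-0.7,0],"hand":0},
    {"rotation":[0,0,0],"travel":[0.02,-1.6,0],"hand":0},
    {"rotation":[0,0,0],"travel":[0.03,-2.6,0],"hand":0},
    {"rotation":[0,0,0],"travel":[0.04,-3.6,0],"hand":0},
    {"rotation":[0,0,0],"travel":[0.06,-4.6,0],"hand":0},
    {"rotation":[0,0,0],"travel":[0.07,-5.6,0],"hand":0},
    {"rotation":[0,0,0],"travel":[0.08,-6.6,0],"hand":0},
    {"rotation":[0,0,0],"travel":[0.1,-7.6,0],"hand":0},
    {"rotation":[0,0,0],"travel":[0.11,-8.6,0],"hand":0},
    {"rotation":[0,0,0],"travel":[0.12,-9.6,0],"hand":0},
    {"rotation":[0,0,0],"travel":[0.13,-10.5,0],"hand":0},
    {"rotation":[0,0,0],"travel":[0.14,-11.08,0],"hand":0},
    {"rotation":[0,0,0],"travel":[0.14,-11.08,0],"hand":0},
    {"rotation":[0,0,0],"travel":[0.14,-11.08,-1],"hand":0},
    {"rotation":[0,0,0],"travel":[0.14,-11.08,-2],"hand":0},
    {"rotation":[0,0,0],"travel":[0.14,-11.08,-3],"hand":0},
    {"rotation":[0,0,0],"travel":[0.14,-11.08,-3.6],"hand":0},
    {"rotation":[0,0,0],"travel":[0.14,-11.08,-3.6],"hand":0},
  ],
)

```text
time: 32.48
tcp_pos: [0.4582, -0.2077, 0.0362]
orientation: [-0.385, 0.923, 0.001, -0.001]
ft_force: [1.3, 0.3, 0.5]
gripper_width: 0.525
finger_force: 42.0
```

drive_tool(
  steps=[
    {"rotation":[0,0,0],"travel":[0,0,-0.2],"hand":0},
    {"rotation":[0,0,0],"travel":[0,0,-0.34],"hand":0},
    {"rotation":[0,0,0],"travel":[0,0,-0.34],"hand":0},
    {"rotation":[0,0,0],"travel":[0,0,-0.34],"hand":0.75},
    {"rotation":[0,0,0],"travel":[0,0,-0.34],"hand":0.75},
    {"rotation":[0,0,0],"travel":[0,0,-0.34],"hand":0.75},
    {"rotation":[0,0,0],"travel":[0,0,-0.34],"hand":0.75},
    {"rotation":[0,0,0],"travel":[0,0,0.8],"hand":0.75},
    {"rotation":[0,0,0],"travel":[0,0,2.0],"hand":0.75},
    {"rotation":[0,0,0],"travel":[0,0,3.0],"hand":1},
    {"rotation":[0,0,0],"travel":[0,0,3.6],"hand":1},
    {"rotation":[0,0,0],"travel":[-2.2,2.2,3.6],"hand":1},
    {"rotation":[0,0,0],"travel":[-2.2,2.2,3.6],"hand":1},
    {"rotation":[0,0,0],"travel":[-2.2,2.2,3.6],"hand":1},
    {"rotation":[0,0,0],"travel":[-2.2,2.2,3.6],"hand":1},
    {"rotation":[0,0,0],"travel":[-2.2,2.2,3.6],"hand":1},
  ],
)

```text
time: 34.48
tcp_pos: [0.3494, -0.0986, 0.2174]
orientation: [-0.385, 0.923, -0.0, 0.0]
ft_force: [-0.0, -0.6, 0.3]
gripper_width: 1.002
finger_force: 0.0
```

```bash
python3 caps.py 6; python3 - <<'E'
from h import *
t=cv2.imread("pics/top6.png");s=cv2.imread("pics/scene6.png")
a=cv2.resize(t[130:260,100:340],None,fx=3,fy=3,interpolation=2)
b=cv2.resize(s[120:200,150:260],None,fx=2,fy=2,interpolation=2)
o=np.zeros((560,720,3),np.uint8);o[:390]=a;o[400:,:220]=b;o[400:,230:230+300]=cv2.resize(s[180:260,300:450],None,fx=2,fy=2);cv2.imwrite("pics/a6.png",o)
# pump heads: dark blobs
for nm,im,(x0,y0,x1,y1) in(("top",t,(100,150,200,262)),("scene",s,(305,180,410,290))):
    for c,a,bb in blobs(im[y0:y1,x0:x1].max(2)<60,20,300): c=c+[x0,y0];print(nm,c,a,bb,plane(nm,*c,.114).round(4))
E
```

```text
top [312.7 104.8] 306 [32 12] z.12 [ 0.8231 -0.2029] z.052 [ 0.8536 -0.217 ]
top [302.8 168.7] 343 [21 20] z.12 [ 0.6239 -0.1723] z.052 [ 0.6409 -0.1844]
top [284.4 200.6] 174 [15 14] z.12 [ 0.5283 -0.1191] z.052 [ 0.5388 -0.1275]
top [310.7 201.4] 170 [15 14] z.12 [ 0.5281 -0.1949] z.052 [ 0.5386 -0.2085]
top [284.3 226.8] 179 [15 15] z.12 [ 0.4534 -0.1193] z.052 [ 0.4588 -0.1278]
top [310.7 227.7] 180 [15 15] z.12 [ 0.4527 -0.1944] z.052 [ 0.4581 -0.208 ]
top [313.1 248.8] 301 [61 21] z.12 [ 0.3938 -0.2008] z.052 [ 0.3952 -0.2148]
top [265.6 257.8] 247 [36  9] z.12 [ 0.366  -0.0677] z.052 [ 0.3655 -0.0727]
scene [356.  154.1] 151 [24  9] z.12 [0.2289 0.1246] z.052 [0.1276 0.0792]
scene [228.  171.3] 92 [13  9] z.12 [ 0.5338 -0.1404] z.052 [ 0.459  -0.2089]
scene [247.4 179.6] 100 [14  9] z.12 [ 0.5341 -0.0664] z.052 [ 0.4594 -0.1284]
scene [212.  182.9] 101 [13  9] z.12 [ 0.6063 -0.1396] z.052 [ 0.5379 -0.208 ]
scene [231.2 191.6] 121 [15 10] z.12 [ 0.6066 -0.0672] z.052 [ 0.5382 -0.1293]
scene [193.9 205.1] 242 [21 15] z.12 [ 0.7127 -0.1103] z.052 [ 0.6535 -0.1762]
[ 0.34947241 -0
[... 183 characters left out ...]
[172.6 235.7] 58 [10  8] [0.421  0.1938 0.114 ]
scene [345.8 199.6] 115 [10 15] [0.446  0.2079 0.114 ]
scene [398.8 204.6] 174 [22 11] [0.383  0.3344 0.114 ]
scene [343.1 213.7] 33 [17  5] [0.5042 0.2317 0.114 ]
scene [390.8 225.6] 134 [11 16] [0.476  0.3534 0.114 ]
scene [319.2 230.7] 137 [10 16] [0.599  0.2158 0.114 ]
scene [341.2 227.3] 29 [15  6] [0.5552 0.2544 0.114 ]
scene [386.6 240.3] 40 [17  7] [0.5332 0.3684 0.114 ]
scene [317.6 246.4] 34 [17  6] [0.6507 0.2426 0.114 ]
scene [364.4 252. ] 152 [11 17] [0.6021 0.3432 0.114 ]
scene [384.3 254.2] 35 [17  7] [0.5814 0.3847 0.114 ]
scene [360.4 267.4] 40 [19  8] [0.6533 0.359  0.114 ]
scene [358.  281.7] 35 [18  8] [0.6959 0.375  0.114 ]
```

View pics/a6.png

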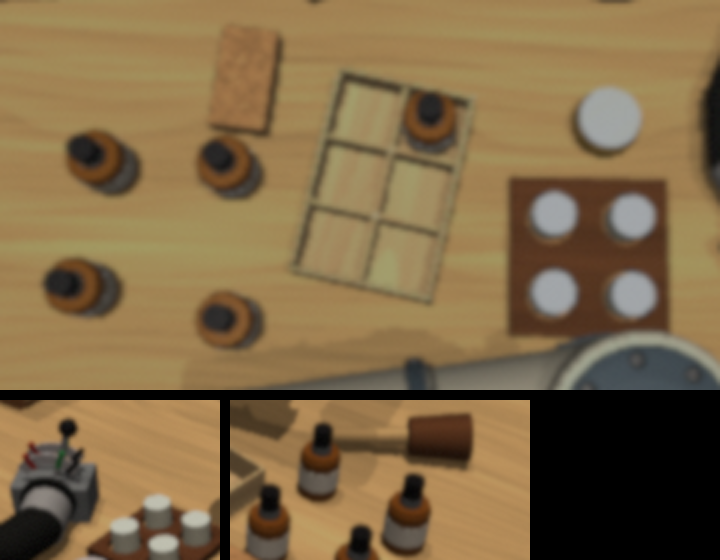

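All four caps sit within about 1.5 mm of the recess centres. The bottles, lever (knob at the green mark), tin and block are where they were. Next come the bottles, starting with a cross-check of the caddy centre from its divider crossings at crop (177,160) and (157,255).

```bash
python3 - <<'E'
from h import *
A=plane("top",190+177/4.44,145+160/4.44,.043);B=plane("top",190+157/4.44,145+255/4.44,.043)
print(A.round(4),B.round(4),((A+B)/2).round(4),np.linalg.norm(A-B))
for p in [(.5629,.0444,.0)]:
  c=np.array(p);ex=np.array([.9839,-.1788,0]);ey=np.array([.1788,.9839,0])
  s=cv2.imread("pics/scene6.png")
  for sx in(-1,1):
    for sy in(-1,1):
      q=c+ex*.109*sx+ey*.0735*sy;q[2]=.05;u,v=proj("scene",q);cv2.circle(s,(int(u*16),int(v*16)),16,(0,0,255),-1,shift=4)
  for i in(-.0355,.0355):
      q=c+ex*i;q[2]=.043;u,v=proj("scene",q);cv2.circle(s,(int(u*16),int(v*16)),16,(0,255,0),-1,shift=4)
cv2.imwrite("pics/a7.png",cv2.resize(s[185:265,220:325],None,fx=6,fy=6,interpolation=2))
E
```

```text
[0.5968 0.0413 0.043 ] [0.5294 0.0529 0.043 ] [0.5631 0.0471 0.043 ] 0.06829687630021408
```

View pics/a7.png

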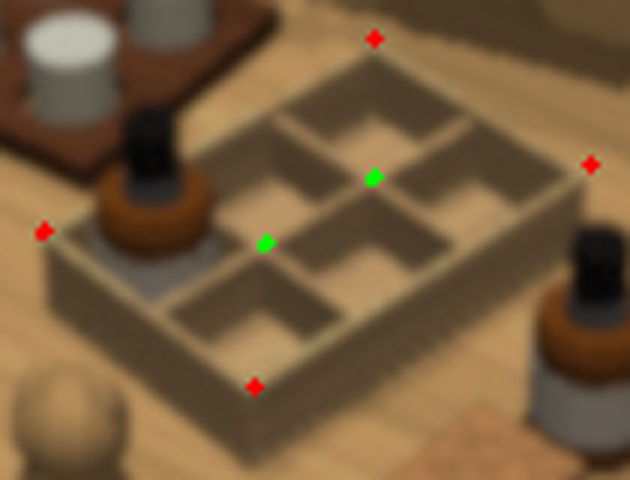

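drive_tool(
  steps=[
    {"rotation":[0,0,-10],"travel":[4.6,6.11,0],"hand":1},
    {"rotation":[0,0,-10],"travel":[4.6,6.11,0],"hand":1},
    {"rotation":[0,0,-10],"travel":[4.6,6.11,0],"hand":1},
    {"rotation":[0,0,-10],"travel":[4.6,6.11,0],"hand":1},
    {"rotation":[0,0,-10],"travel":[4.6,6.11,0],"hand":1},
    {"rotation":[0,0,-10],"travel":[4.6,6.11,0],"hand":1},
    {"rotation":[0,0,-10],"travel":[4.6,6.11,0],"hand":1},
    {"rotation":[0,0,-10],"travel":[4.6,6.11,0],"hand":1},
    {"rotation":[0,0,-10],"travel":[4.6,6.11,0],"hand":1},
    {"rotation":[0,0,-10],"travel":[4.6,6.11,0],"hand":1},
    {"rotation":[0,0,-10],"travel":[4.6,6.11,0],"hand":1},
  ],
  grip_force=80,
)

```text
time: 35.95
tcp_pos: [0.5788, 0.2063, 0.218]
orientation: [-0.303, 0.953, 0.0, 0.0]
ft_force: [-0.0, -0.4, 0.3]
gripper_width: 1.001
finger_force: 0.0
```

The projected divider crossings land on the real ones, and the corners suggest a shift of about 2 mm. Allowing for the half-pixel of the crop scaling, I put the caddy centre at (.5642,.0468).

drive_tool(
  steps=[
    {"rotation":[0,0,0],"travel":[0,0,-0.9],"hand":1},
    {"rotation":[0,0,0],"travel":[0,0,-1.8],"hand":1},
    {"rotation":[0,0,0],"travel":[0,0,-2.74],"hand":1},
    {"rotation":[0,0,0],"travel":[0,0,-2.74],"hand":0},
    {"rotation":[0,0,0],"travel":[0,0,-2.74],"hand":0},
    {"rotation":[0,0,0],"travel":[0,0,-2.74],"hand":0},
    {"rotation":[0,0,0],"travel":[0,0,-2.74],"hand":0},
    {"rotation":[0,0,0],"travel":[0,0,-2.74],"hand":0},
    {"rotation":[0,0,0],"travel":[0,0,-2.74],"hand":0},
    {"rotation":[0,0,0],"travel":[0,0,-2.74],"hand":0},
    {"rotation":[0,0,0],"travel":[0,0,-2.1],"hand":0},
    {"rotation":[0,0,0],"travel":[0,0,-1.3],"hand":0},
    {"rotation":[0,0,0],"travel":[0,0,-0.5],"hand":0},
    {"rotation":[0,0,0],"travel":[0,0,0.2],"hand":0},
    {"rotation":[0,0,0],"travel":[0,0,0.3],"hand":0},
    {"rotation":[0,0,0],"travel":[0,0,0.3],"hand":0},
  ],
)

```text
time: 37.95
tcp_pos: [0.5786, 0.2071, 0.2316]
orientation: [-0.303, 0.953, 0.0, -0.0]
ft_force: [0.4, 0.5, -2.7]
gripper_width: 0.295
finger_force: 78.9
```

drive_tool(
  steps=[
    {"rotation":[0,0,0],"travel":[0.2,-0.45,0],"hand":0},
    {"rotation":[0,0,0],"travel":[0.5,-1.1,0],"hand":0},
    {"rotation":[0,0,0],"travel":[0.8,-1.8,0],"hand":0},
    {"rotation":[0,0,0],"travel":[1.08,-2.4,0],"hand":0},
    {"rotation":[0,0,0],"travel":[1.23,-2.75,0],"hand":0},
    {"rotation":[0,0,0],"travel":[1.23,-2.75,0],"hand":0},
    {"rotation":[0,0,0],"travel":[1.23,-2.75,0],"hand":0},
    {"rotation":[0,0,0],"travel":[1.23,-2.75,-0.6],"hand":0},
    {"rotation":[0,0,0],"travel":[1.23,-2.75,-1.2],"hand":0},
    {"rotation":[0,0,0],"travel":[1.23,-2.75,-1.7],"hand":0},
    {"rotation":[0,0,0],"travel":[1.23,-2.75,-2.1],"hand":0},
    {"rotation":[0,0,0],"travel":[1.23,-2.75,-2.4],"hand":0},
    {"rotation":[0,0,0],"travel":[1.23,-2.75,-2.6],"hand":0},
    {"rotation":[0,0,0],"travel":[1.23,-2.75,-2.7],"hand":0},
    {"rotation":[0,0,0],"travel":[1.23,-2.75,-2.7],"hand":0},
  ],
)

```text
time: 39.83
tcp_pos: [0.6474, 0.0715, 0.1025]
orientation: [-0.304, 0.952, -0.002, 0.009]
ft_force: [10.8, -0.3, 3.6]
gripper_width: 0.297
finger_force: 84.7
```

```bash
python3 - <<'E'
from h import *
t=eyes.get_image("top");s=eyes.get_image("scene")
a=cv2.resize(t[140:240,180:270],None,fx=4.4,fy=4.4,interpolation=2)
b=cv2.resize(s[150:260,220:340],None,fx=4,fy=4,interpolation=2)[:440,:360]
cv2.imwrite("pics/a8.png",np.hstack([a,b]));o=arm.get_obs();print(o["tcp_pos"],o["ft_force"],o["torque"],R.from_quat(o["orientation"]).as_matrix()[:,2])
E
```

```text
[0.64745314 0.07148445 0.1024864 ] [11.74658407  0.27212301  3.70680125] [ 0.01857091 -4.58101162  0.00639624] [ 0.01803232  0.00217822 -0.99983503]
```

View pics/a8.png

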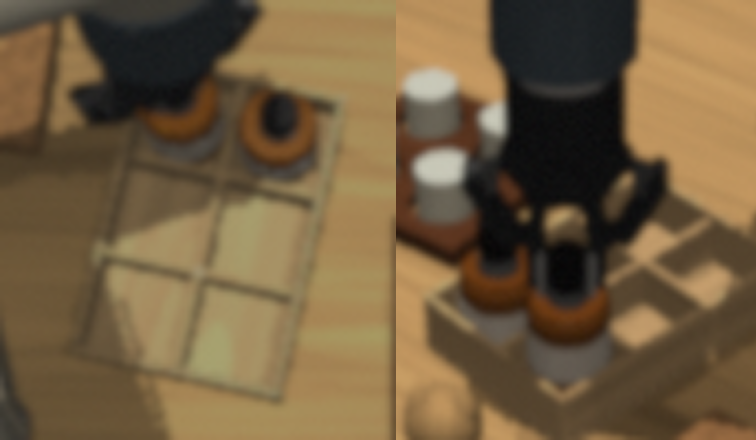

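The bottle is partly in its cell and pressing against something with 11 N in x. I'll lift it and measure how it hangs.

drive_tool(
  steps=[
    {"rotation":[0,0,0],"travel":[0,0,0.5],"hand":0},
    {"rotation":[0,0,0],"travel":[0,0,1.1],"hand":0},
    {"rotation":[0,0,0],"travel":[0,0,1.7],"hand":0},
    {"rotation":[0,0,0],"travel":[0,0,2.4],"hand":0},
    {"rotation":[0,0,0],"travel":[0,0,2.7],"hand":0},
    {"rotation":[0,0,0],"travel":[0,0,2.7],"hand":0},
    {"rotation":[0,0,0],"travel":[0,0,2.7],"hand":0},
  ],
)

```text
time: 40.8
tcp_pos: [0.6397, 0.0698, 0.2303]
orientation: [-0.303, 0.953, 0.0, -0.002]
ft_force: [0.5, -0.6, -2.8]
gripper_width: 0.292
finger_force: 83.1
```

```bash
python3 - <<'E'
from h import *
o=arm.get_obs();print(o["tcp_pos"],o["ft_force"],o["gripper_width"])
t=eyes.get_image("top");s=eyes.get_image("scene");cv2.imwrite("pics/top9.png",t);cv2.imwrite("pics/scene9.png",s)
d=s.copy();p=o["tcp_pos"]
for z in(p[2]-.006,p[2]-.08,):
    P=[proj("scene",p+[.0285*np.cos(a),.0285*np.sin(a),z-p[2]]) for a in np.linspace(0,6.28,24)]
    cv2.polylines(d,[np.int32(np.array(P)*16)],True,(0,0,255),1,cv2.LINE_AA,4)
cv2.imwrite("pics/a9.png",cv2.resize(d[110:230,210:350],None,fx=5,fy=5,interpolation=2))
E
```

```text
[0.63971495 0.06979817 0.23028971] [ 0.47500597 -0.59909931 -2.79726284] 0.2915078383273938
```

View pics/a9.png

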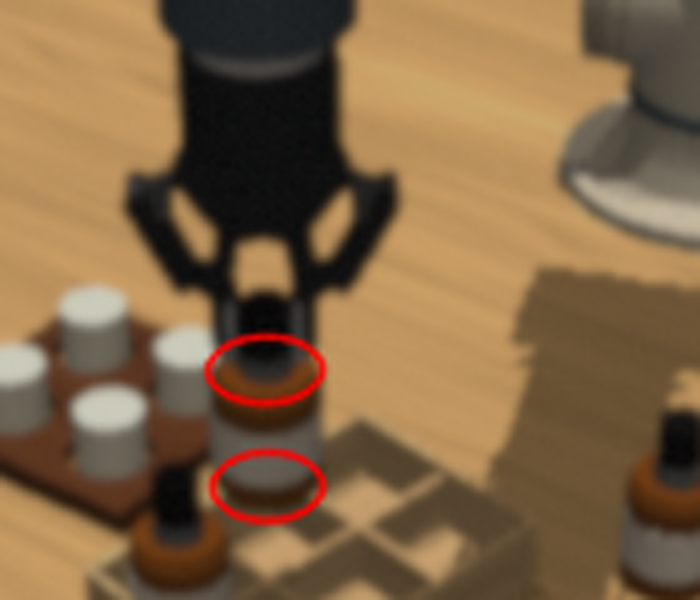

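```bash
python3 - <<'E'
from h import *
print("R from top",plane("top",243.2,164.6,.119),plane("top",243.2,165.3,.119))
s=cv2.imread("pics/scene9.png");s6=cv2.imread("pics/scene6.png")
def amber(im):
    h=cv2.cvtColor(im,cv2.COLOR_BGR2HSV);return (h[...,0]<14)&(h[...,1]>140)&(h[...,2]>60)&(h[...,2]<190)
p=np.array([.6404,.0691,.2303])
for nm,im,box,base in(("held",s,(245,170,285,215),p-[0,0,.08]),("R",s,(230,195,262,232),np.array([.6277,-.001,.005])),("a",s6,(330,195,362,240),np.array([.4222,.1982,0])),("d",s6,(345,240,385,290),np.array([.581,.3365,0])),("b",s6,(375,215,408,265),np.array([.452,.345,0]))):
    x0,y0,x1,y1=box
    for c,a,b in blobs(amber(im)[y0:y1,x0:x1],12,900):
        c=c+[x0,y0]; print(nm,c.round(1),a,b,"shoulder66 px",np.round(proj("scene",base+[0,0,.066]),1),"bottom",np.round(proj("scene",base),1))
E
```

```text
R from top [0.63097685 0.00170946 0.119     ] [0.62888262 0.00165302 0.119     ]
held [262.4 187.5] 135 [20 13] shoulder66 px [262.3 186.1] bottom [262.7 206.8]
held [247.3 197.2] 44 [6 8] shoulder66 px [262.3 186.1] bottom [262.7 206.8]
R [240.4 202.5] 132 [21 18] shoulder66 px [245.7 217.7] bottom [246.6 235.5]
R [245.4 219.5] 154 [19 14] shoulder66 px [245.7 217.7] bottom [246.6 235.5]
a [345.2 208.5] 106 [17 13] shoulder66 px [345.3 207.6] bottom [343.3 225.2]
d [363.2 262. ] 154 [20 15] shoulder66 px [363.7 260.1] bottom [360.8 278.5]
b [389.1 234.8] 132 [19 14] shoulder66 px [389.  233.3] bottom [385.5 251.4]
```

The bottle hangs upright and exactly where predicted. R itself, at (.630,.0016), suggests the caddy lies about 2 mm further in +x and +y. I'll retry with that bias, slowly.

drive_tool(
  steps=[
    {"rotation":[0,0,0],"travel":[0.04,0.04,-0.6],"hand":0},
    {"rotation":[0,0,0],"travel":[0.04,0.04,-1.2],"hand":0},
    {"rotation":[0,0,0],"travel":[0.04,0.04,-1.7],"hand":0},
    {"rotation":[0,0,0],"travel":[0.04,0.04,-1.9],"hand":0},
    {"rotation":[0,0,0],"travel":[0.04,0.04,-1.9],"hand":0},
  ],
)

```text
time: 41.52
tcp_pos: [0.6422, 0.0713, 0.1366]
orientation: [-0.303, 0.953, -0.0, -0.001]
ft_force: [-0.1, 0.6, -1.7]
gripper_width: 0.293
finger_force: 83.1
```

drive_tool(
  steps=[
    {"rotation":[0,0,0],"travel":[0,0,-0.2],"hand":0},
    {"rotation":[0,0,0],"travel":[0,0,-0.3],"hand":0},
    {"rotation":[0,0,0],"travel":[0,0,-0.4],"hand":0},
    {"rotation":[0,0,0],"travel":[0,0,-0.4],"hand":0},
  ],
)

```text
time: 42.02
tcp_pos: [0.6456, 0.0716, 0.1221]
orientation: [-0.304, 0.953, -0.001, 0.005]
ft_force: [0.9, -0.1, 10.9]
gripper_width: 0.293
finger_force: 85.6
```

```bash
python3 - <<'E'
from h import *
o=arm.get_obs();print(o["tcp_pos"],o["ft_force"],o["torque"])
t=eyes.get_image("top");s=eyes.get_image("scene");cv2.imwrite("pics/top10.png",t);cv2.imwrite("pics/scene10.png",s)
c=np.array([.5642,.0468,0]);ex=np.array([.9839,-.1788,0]);ey=np.array([.1788,.9839,0])
out=[]
for n,im,(x0,y0,x1,y1),k in(("top",t,(205,145,265,205),6),("scene",s,(222,165,292,235),6)):
    im=cv2.resize(im[y0:y1,x0:x1],None,fx=k,fy=k,interpolation=2)
    for z,w,col in((.043,.033,(0,255,0)),(.05,.033,(0,0,255))):
        P=[(np.array(proj(n,c+ex*(.071+w*a)+ey*(.0355+w*b)+[0,0,z]))-[x0,y0]+.5)*k for a,b in((-1,-1),(1,-1),(1,1),(-1,1))]
        cv2.polylines(im,[np.int32(P)],True,col,1)
    out.append(im)
h=min(i.shape[0] for i in out);cv2.imwrite("pics/a10.png",np.hstack([i[:h] for i in out]))
E
```

```text
[0.64556864 0.07156937 0.12207473] [ 0.87259195 -0.13256026 10.94272374] [0.1421526  0.27943556 0.00382949]
```

View pics/a10.png

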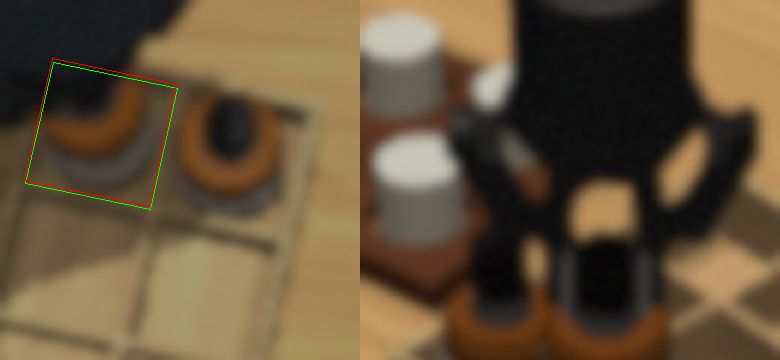

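```bash
python3 - <<'E'
from h import *
v=np.array(C["scene"]["origin"])
for nm,f,base in(("held","scene9",np.array([.6404,.0691,.1503])),("a","scene6",np.array([.4222,.1982,0])),("d","scene6",np.array([.581,.3365,0])),("b","scene6",np.array([.452,.345,0])),("c","scene6",np.array([.579,.2065,0]))):
    im=cv2.imread(f"pics/{f}.png"); u=(v-base)[:2];u/=np.linalg.norm(u)
    fr=proj("scene",base+np.array([*(u*.0285),0])); sh=proj("scene",base+[0,0,.074])
    col=im[int(sh[1])-8:int(fr[1])+9,int(round((fr[0]+sh[0])/2))].astype(int)
    h=cv2.cvtColor(np.uint8(col)[:,None],cv2.COLOR_BGR2HSV)[:,0]
    print(nm,"front",np.round(fr,1),"shoulder",np.round(sh,1),"start",int(sh[1])-8,[f"{a[1]}/{a[2]}" for a in h])
E
```

```text
held front [262.8 213.8] shoulder [262.2 183.4] start 175 ['51/5', '46/11', '32/8', '57/9', '39/13', '26/10', '16/16', '20/25', '15/35', '23/44', '73/56', '138/76', '182/98', '204/105', '205/97', '199/86', '206/78', '219/70', '209/61', '209/55', '176/55', '108/66', '64/84', '50/97', '45/101', '43/101', '45/101', '45/101', '45/101', '43/100', '44/99', '52/94', '70/80', '121/61', '185/55', '198/54', '162/63', '129/79', '120/91', '117/105', '116/123', '115/146', '115/164', '115/180', '113/191', '114/197', '115/198']
a front [342.6 231.6] shoulder [345.6 205.4] start 197 ['46/11', '43/12', '36/7', '0/5', '57/9', '64/12', '13/20', '14/36', '12/42', '53/48', '124/66', '176/87', '201/95', '207/90', '208/82', '202/77', '219/64', '199/55', '173/53', '94/68', '57/90', '46/100', '45/101', '46/99', '46/100', '46/100', '46/100', '46/99', '52/94', '67/84', '112/66', '175/54', '187/56', '157/83', '136/122', '131/152', '131/170', '128/180', '128/185', '127/187', '128/185', '127/186', '128/187']
d front [359.5 286.6] shoulder [364.  257.8] start 249 ['70/11', '28/9', '36/7', '36/7', '43/6', '36/7', '
[... 667 characters left out ...]
 '45/97', '45/96', '45/96', '45/97', '47/98', '47/98', '48/96', '62/86', '95/70', '148/55', '194/54', '163/75', '142/113', '133/148', '129/170', '128/182', '123/187', '121/188', '118/188', '117/189', '120/187']
c front [317.2 264.6] shoulder [319.3 236.7] start 228 ['0/13', '57/9', '85/9', '85/9', '0/7', '28/9', '46/11', '23/22', '22/35', '24/42', '48/48', '117/63', '167/87', '203/99', '210/97', '214/87', '206/78', '206/73', '215/63', '208/54', '183/53', '104/66', '61/83', '50/96', '46/100', '46/100', '44/99', '46/100', '44/99', '46/99', '51/95', '68/83', '109/68', '171/61', '171/67', '157/83', '139/114', '132/137', '132/149', '130/159', '131/166', '130/167', '131/166', '130/163', '129/162']
```

drive_tool(
  steps=[
    {"rotation":[0,0,0],"travel":[0,0,0.3],"hand":0},
    {"rotation":[0,0,0],"travel":[0,0,0.6],"hand":0},
    {"rotation":[0,0,0],"travel":[0.1,-0.02,0.6],"hand":0},
    {"rotation":[0,0,0],"travel":[0.1,-0.02,0.6],"hand":0},
    {"rotation":[0,0,0],"travel":[0.1,-0.02,0.6],"hand":0},
  ],
)

```text
time: 42.75
tcp_pos: [0.6471, 0.0704, 0.1462]
orientation: [-0.303, 0.953, 0.0, -0.001]
ft_force: [-0.4, 1.9, -2.3]
gripper_width: 0.293
finger_force: 83.8
```

```bash
python3 - <<'E'
from h import *
o=arm.get_obs();print(o["tcp_pos"],o["ft_force"],o["torque"])
c=np.array([.5642,.0468,0]);ex=np.array([.9839,-.1788,0]);ey=np.array([.1788,.9839,0])
s=cv2.imread("pics/scene3.png")
for cc,col in((c,(0,0,255)),):
  for i in range(-1,2):
    for j in(-.5,.5):
      P=[proj("scene",cc+ex*(.071*i+.033*a)+ey*(.071*j+.033*b)+[0,0,.005]) for a,b in((-1,-1),(1,-1),(1,1),(-1,1))]
      cv2.polylines(s,[np.int32(np.array(P)*16+8)],True,col,1,cv2.LINE_AA,4)
      P=[proj("scene",cc+ex*(.071*i+.033*a)+ey*(.071*j+.033*b)+[0,0,.043]) for a,b in((-1,-1),(1,-1),(1,1),(-1,1))]
      cv2.polylines(s,[np.int32(np.array(P)*16+8)],True,(0,255,0),1,cv2.LINE_AA,4)
cv2.imwrite("pics/a11.png",cv2.resize(s[185:265,220:325],None,fx=7,fy=7,interpolation=2))
E
```

```text
[0.64710123 0.07039383 0.14624097] [-0.41232148  1.86351454 -2.307886  ] [ 0.01220528 -0.02675886 -0.01718132]
```

View pics/a11.png

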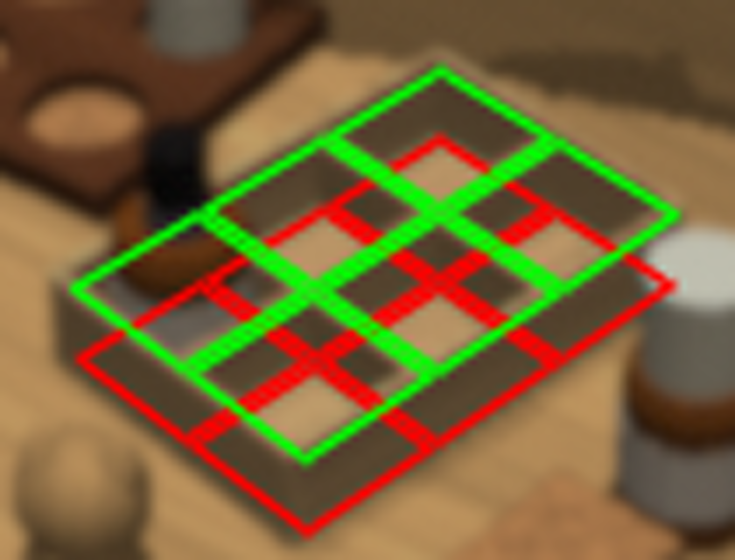

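The caddy model fits the image well, so I'll probe the fit from this slightly shifted position.

drive_tool(
  steps=[
    {"rotation":[0,0,0],"travel":[0,0,-0.2],"hand":0},
    {"rotation":[0,0,0],"travel":[0,0,-0.4],"hand":0},
    {"rotation":[0,0,0],"travel":[0,0,-0.55],"hand":0},
    {"rotation":[0,0,0],"travel":[0,0,-0.65],"hand":0},
    {"rotation":[0,0,0],"travel":[0,0,-0.65],"hand":0},
  ],
)

```text
time: 43.38
tcp_pos: [0.6475, 0.0704, 0.114]
orientation: [-0.303, 0.953, -0.0, -0.0]
ft_force: [0.9, -0.4, -2.9]
gripper_width: 0.295
finger_force: 83.6
```

```bash
python3 - <<'E'
from h import *
o=arm.get_obs();print(o["tcp_pos"],o["ft_force"],o["torque"],o["joint_positions"].round(3))
E
```

```text
[0.64745124 0.0703721  0.11404645] [ 0.9157691  -0.36569598 -2.85275181] [-0.08648004 -0.5858895  -0.02466262] [ 0.348  0.507  0.184  0.    -1.248 -1.303]
```

drive_tool(
  steps=[
    {"rotation":[0,0,0],"travel":[0,0,-0.2],"hand":0},
    {"rotation":[0,0,0],"travel":[0,0,-0.4],"hand":0},
    {"rotation":[0,0,0],"travel":[0,0,-0.52],"hand":0},
    {"rotation":[0,0,0],"travel":[0,0,-0.56],"hand":0},
    {"rotation":[0,0,0],"travel":[0,0,-0.56],"hand":0},
  ],
)

```text
time: 44.0
tcp_pos: [0.6477, 0.0704, 0.088]
orientation: [-0.303, 0.953, -0.0, 0.0]
ft_force: [-1.8, -0.6, 4.9]
gripper_width: 0.293
finger_force: 85.0
```

drive_tool(
  steps=[
    {"rotation":[0,0,0],"travel":[0,0,0],"hand":0.55},
    {"rotation":[0,0,0],"travel":[0,0,0],"hand":0.55},
    {"rotation":[0,0,0],"travel":[0,0,0],"hand":0.55},
    {"rotation":[0,0,0],"travel":[0,0,0],"hand":0.55},
    {"rotation":[0,0,0],"travel":[0,0,0.7],"hand":0.55},
    {"rotation":[0,0,0],"travel":[0,0,1.5],"hand":0.55},
    {"rotation":[0,0,0],"travel":[0,0,2.6],"hand":1},
    {"rotation":[0,0,0],"travel":[-5.4,-2.4,2.6],"hand":1},
    {"rotation":[0,0,0],"travel":[-5.4,-2.4,2.6],"hand":1},
    {"rotation":[0,0,0],"travel":[-5.4,-2.4,2.6],"hand":1},
    {"rotation":[0,0,0],"travel":[-5.4,-2.4,2.6],"hand":1},
    {"rotation":[0,0,0],"travel":[-5.4,-2.4,2.6],"hand":1},
    {"rotation":[0,0,0],"travel":[-5.4,-2.4,2.6],"hand":1},
    {"rotation":[0,0,0],"travel":[-5.4,-2.4,2.6],"hand":1},
  ],
)

```text
time: 45.75
tcp_pos: [0.3779, -0.0494, 0.2172]
orientation: [-0.303, 0.953, -0.0, 0.001]
ft_force: [0.2, -0.1, 0.1]
gripper_width: 0.997
finger_force: 0.0
```

```bash
cat > bot.py <<'E'
from h import *
import sys
n=sys.argv[1]
t=eyes.get_image("top");s=eyes.get_image("scene"); cv2.imwrite(f"pics/top{n}.png",t);cv2.imwrite(f"pics/scene{n}.png",s)
# black pump tops: top view dark blobs; compare with cylinder end projected
def dk(im,b,th):
    x0,y0,x1,y1=b
    return [(c+[x0,y0],a,q) for c,a,q in blobs(im[y0:y1,x0:x1].max(2)<th,18,140)]
T=dk(t,(100,140,262,250),60)
h=cv2.cvtColor(s,cv2.COLOR_BGR2HSV);m=(h[...,0]<14)&(h[...,1]>140)&(h[...,2]>60)&(h[...,2]<190)
S=[(c+[225,190],a,q) for c,a,q in blobs(m[190:300,225:420],50,260)]
for c,a,q in T:
    # blob = top disc (z .114/.119) plus side down to shoulder: centre height about .1
    print("top pump",c.round(1),a,q,"bench",plane("top",*c,.101).round(4)[:2],"caddy",plane("top",*c,.106).round(4)[:2])
for c,a,q in S: print("scene amber",c.round(1),a,q,"bench",plane("scene",c[0],c[1]-1.5,.066).round(4)[:2],"caddy",plane("scene",c[0],c[1]-1.5,.071).round(4)[:2])
print(arm.get_obs()["tcp_pos"])
E
python3 bot.py 11
```

```text
top pump [221.3 162.7] 70 [ 8 12] bench [0.6393 0.0665] caddy [0.638  0.0662]
top pump [243.  166.2] 62 [ 7 10] bench [0.6307 0.0021] caddy [0.6294 0.0021]
top pump [128.6 180.1] 81 [12 10] bench [0.5788 0.3329] caddy [0.5778 0.3313]
top pump [121.  224.1] 81 [11  9] bench [0.4508 0.3437] caddy [0.4504 0.342 ]
top pump [172.6 235.7] 60 [10  8] bench [0.4216 0.1963] caddy [0.4214 0.1953]
top pump [203.7 242.1] 36 [8 7] bench [0.4058 0.1075] caddy [0.4056 0.107 ]
scene amber [242.5 200.2] 201 [37 23] bench [ 0.5599 -0.0669] caddy [ 0.5649 -0.0626]
scene amber [344.6 208.1] 114 [18 13] bench [0.4193 0.1943] caddy [0.4251 0.197 ]
scene amber [389.5 235.1] 140 [18 15] bench [0.4522 0.3465] caddy [0.4578 0.3483]
scene amber [363. 262.] 152 [21 15] bench [0.5832 0.3358] caddy [0.5881 0.3376]
scene amber [295.3 291.2] 120 [ 9 17] bench [0.7611 0.2523] caddy [0.7649 0.2547]
[ 0.37825846 -0.04922524  0.21669547]
```

Bottle c is in its cell, about 5 mm off centre, and the other bottles are unmoved. It was sitting slightly off along the pads in the grip, so I'll allow for that. Next is bottle a.

drive_tool(
  steps=[
    {"rotation":[0,0,0],"travel":[0.89,4.94,0],"hand":1},
    {"rotation":[0,0,0],"travel":[0.89,4.94,0],"hand":1},
    {"rotation":[0,0,0],"travel":[0.89,4.94,0],"hand":1},
    {"rotation":[0,0,0],"travel":[0.89,4.94,0],"hand":1},
    {"rotation":[0,0,0],"travel":[0.89,4.94,0],"hand":1},
    {"rotation":[0,0,0],"travel":[0.89,4.94,0],"hand":1},
    {"rotation":[0,0,0],"travel":[0.89,4.94,-0.9],"hand":1},
    {"rotation":[0,0,0],"travel":[0.89,4.94,-1.8],"hand":1},
    {"rotation":[0,0,0],"travel":[0.89,4.94,-2.73],"hand":1},
    {"rotation":[0,0,0],"travel":[0.89,4.94,-2.73],"hand":0},
    {"rotation":[0,0,0],"travel":[0.89,4.94,-2.73],"hand":0},
    {"rotation":[0,0,0],"travel":[0.89,4.94,-2.73],"hand":0},
    {"rotation":[0,0,0],"travel":[0.89,4.94,-2.73],"hand":0},
    {"rotation":[0,0,0],"travel":[0.89,4.94,-2.73],"hand":0},
    {"rotation":[0,0,0],"travel":[0.89,4.94,-2.73],"hand":0},
    {"rotation":[0,0,0],"travel":[0.89,4.94,-2.3],"hand":0},
    {"rotation":[0,0,0],"travel":[0.89,4.94,-1.6],"hand":0},
    {"rotation":[0,0,0],"travel":[0.89,4.94,-0.9],"hand":0},
    {"rotation":[0,0,0],"travel":[0.89,4.94,-0.2],"hand":0},
    {"rotation":[0,0,0],"travel":[0.89,4.94,0],"hand":0},
  ],
  grip_force=110,
)

```text
time: 48.35
tcp_pos: [0.4229, 0.1982, 0.2195]
orientation: [-0.303, 0.953, 0.001, 0.002]
ft_force: [-0.4, 0.7, -1.5]
gripper_width: 0.291
finger_force: 108.0
```

drive_tool(
  steps=[
    {"rotation":[0,0,0],"travel":[0.2,-0.45,0],"hand":0},
    {"rotation":[0,0,0],"travel":[0.5,-1.2,0],"hand":0},
    {"rotation":[0,0,0],"travel":[0.8,-1.9,0],"hand":0},
    {"rotation":[0,0,0],"travel":[1.1,-2.6,0],"hand":0},
    {"rotation":[0,0,0],"travel":[1.3,-3.15,0],"hand":0},
    {"rotation":[0,0,0],"travel":[1.4,-3.39,0],"hand":0},
    {"rotation":[0,0,0],"travel":[1.4,-3.39,0],"hand":0},
    {"rotation":[0,0,0],"travel":[1.4,-3.39,-0.6],"hand":0},
    {"rotation":[0,0,0],"travel":[1.4,-3.39,-1.2],"hand":0},
    {"rotation":[0,0,0],"travel":[1.4,-3.39,-1.6],"hand":0},
    {"rotation":[0,0,0],"travel":[1.4,-3.39,-1.85],"hand":0},
    {"rotation":[0,0,0],"travel":[1.4,-3.39,-2.0],"hand":0},
    {"rotation":[0,0,0],"travel":[1.4,-3.39,-2.0],"hand":0},
  ],
)

```text
time: 49.98
tcp_pos: [0.492, 0.0282, 0.1168]
orientation: [-0.303, 0.953, 0.0, -0.0]
ft_force: [-0.0, 0.3, -2.0]
gripper_width: 0.285
finger_force: 108.3
```

drive_tool(
  steps=[
    {"rotation":[0,0,0],"travel":[0,0,-0.25],"hand":0},
    {"rotation":[0,0,0],"travel":[0,0,-0.45],"hand":0},
    {"rotation":[0,0,0],"travel":[0,0,-0.57],"hand":0},
    {"rotation":[0,0,0],"travel":[0,0,-0.61],"hand":0},
    {"rotation":[0,0,0],"travel":[0,0,-0.61],"hand":0},
  ],
)

```text
time: 50.6
tcp_pos: [0.4921, 0.0277, 0.0876]
orientation: [-0.303, 0.953, -0.0, 0.0]
ft_force: [-4.2, -0.9, 8.5]
gripper_width: 0.286
finger_force: 110.0
```

drive_tool(
  steps=[
    {"rotation":[0,0,0],"travel":[0,0,0],"hand":0.55},
    {"rotation":[0,0,0],"travel":[0,0,0],"hand":0.55},
    {"rotation":[0,0,0],"travel":[0,0,0],"hand":0.55},
    {"rotation":[0,0,0],"travel":[0,0,0],"hand":0.55},
    {"rotation":[0,0,0],"travel":[0,0,0.7],"hand":0.55},
    {"rotation":[0,0,0],"travel":[0,0,1.5],"hand":0.55},
    {"rotation":[0,0,0],"travel":[0,0,2.6],"hand":1},
    {"rotation":[0,0,0],"travel":[-2.6,-3.5,2.6],"hand":1},
    {"rotation":[0,0,0],"travel":[-2.6,-3.5,2.6],"hand":1},
    {"rotation":[0,0,0],"travel":[-2.6,-3.5,2.6],"hand":1},
    {"rotation":[0,0,0],"travel":[-2.6,-3.5,2.6],"hand":1},
    {"rotation":[0,0,0],"travel":[-2.6,-3.5,2.6],"hand":1},
  ],
)

```text
time: 52.1
tcp_pos: [0.3609, -0.1482, 0.2166]
orientation: [-0.302, 0.953, -0.0, 0.0]
ft_force: [1.0, -0.3, -0.1]
gripper_width: 1.0
finger_force: 0.0
```

```bash
python3 bot.py 12
```

```text
top pump [221.3 162.7] 70 [ 8 12] bench [0.6393 0.0665] caddy [0.638  0.0662]
top pump [243.  166.2] 62 [ 7 10] bench [0.6307 0.0021] caddy [0.6294 0.0021]
top pump [128.4 180. ] 78 [12 10] bench [0.5791 0.3335] caddy [0.5781 0.3319]
top pump [233.  213.2] 46 [7 9] bench [0.4903 0.0272] caddy [0.4897 0.0271]
top pump [121. 224.] 80 [11  9] bench [0.4511 0.3437] caddy [0.4507 0.3421]
scene amber [242.5 200.2] 200 [37 23] bench [ 0.5599 -0.0669] caddy [ 0.5649 -0.0626]
scene amber [282.5 197.7] 111 [17 12] bench [0.4817 0.0219] caddy [0.4872 0.0256]
scene amber [389.3 234.8] 127 [19 14] bench [0.4514 0.3456] caddy [0.457  0.3474]
scene amber [363.2 262. ] 151 [20 16] bench [0.5829 0.3362] caddy [0.5878 0.338 ]
scene amber [295.3 291.2] 121 [ 9 17] bench [0.7611 0.2523] caddy [0.7649 0.2547]
[ 0.36214567 -0.14705588  0.21636531]
```

drive_tool(
  steps=[
    {"rotation":[0,0,0],"travel":[4.36,9.66,0],"hand":1},
    {"rotation":[0,0,0],"travel":[4.36,9.66,0],"hand":1},
    {"rotation":[0,0,0],"travel":[4.36,9.66,0],"hand":1},
    {"rotation":[0,0,0],"travel":[4.36,9.66,0],"hand":1},
    {"rotation":[0,0,0],"travel":[4.36,9.66,0],"hand":1},
    {"rotation":[0,0,0],"travel":[4.36,9.66,0],"hand":1},
    {"rotation":[0,0,0],"travel":[4.36,9.66,0],"hand":1},
    {"rotation":[0,0,0],"travel":[4.36,9.66,0],"hand":1},
    {"rotation":[0,0,0],"travel":[4.36,9.66,0],"hand":1},
    {"rotation":[0,0,0],"travel":[4.36,9.66,0],"hand":1},
    {"rotation":[0,0,0],"travel":[4.36,9.66,0],"hand":1},
    {"rotation":[0,0,0],"travel":[4.36,9.66,0],"hand":1},
    {"rotation":[0,0,0],"travel":[4.36,9.66,0],"hand":1},
    {"rotation":[0,0,0],"travel":[4.36,9.66,-0.9],"hand":1},
    {"rotation":[0,0,0],"travel":[4.36,9.66,-1.8],"hand":1},
    {"rotation":[0,0,0],"travel":[4.36,9.66,-2.72],"hand":1},
    {"rotation":[0,0,0],"travel":[4.36,9.66,-2.72],"hand":1},
  ],
)

```text
time: 54.32
tcp_pos: [0.5778, 0.3339, 0.0767]
orientation: [-0.303, 0.953, -0.001, -0.004]
ft_force: [-0.2, 0.0, 0.6]
gripper_width: 1.001
finger_force: 0.0
```

drive_tool(
  steps=[
    {"rotation":[0,0,0],"travel":[0,0,0],"hand":0},
    {"rotation":[0,0,0],"travel":[0,0,0],"hand":0},
    {"rotation":[0,0,0],"travel":[0,0,0],"hand":0},
    {"rotation":[0,0,0],"travel":[0,0,0],"hand":0},
    {"rotation":[0,0,0],"travel":[0,0,0],"hand":0},
    {"rotation":[0,0,0],"travel":[0,0,0],"hand":0},
    {"rotation":[0,0,0],"travel":[0,0,0.4],"hand":0},
    {"rotation":[0,0,0],"travel":[0,0,1.0],"hand":0},
    {"rotation":[0,0,0],"travel":[0,0,1.7],"hand":0},
    {"rotation":[0,0,0],"travel":[0,0,2.4],"hand":0},
    {"rotation":[0,0,0],"travel":[0,0,2.8],"hand":0},
    {"rotation":[0,0,0],"travel":[0,0,2.8],"hand":0},
  ],
)

```text
time: 55.82
tcp_pos: [0.5803, 0.3365, 0.2214]
orientation: [-0.303, 0.953, 0.001, 0.001]
ft_force: [-0.0, 0.0, -2.7]
gripper_width: 0.289
finger_force: 108.0
```

drive_tool(
  steps=[
    {"rotation":[0,0,0],"travel":[0,-0.4,0],"hand":0},
    {"rotation":[0,0,0],"travel":[-0.02,-1.0,0],"hand":0},
    {"rotation":[0,0,0],"travel":[-0.04,-1.8,0],"hand":0},
    {"rotation":[0,0,0],"travel":[-0.06,-2.6,0],"hand":0},
    {"rotation":[0,0,0],"travel":[-0.08,-3.4,0],"hand":0},
    {"rotation":[0,0,0],"travel":[-0.1,-4.2,0],"hand":0},
    {"rotation":[0,0,0],"travel":[-0.12,-4.8,0],"hand":0},
    {"rotation":[0,0,0],"travel":[-0.12,-5.03,0],"hand":0},
    {"rotation":[0,0,0],"travel":[-0.12,-5.03,0],"hand":0},
    {"rotation":[0,0,0],"travel":[-0.12,-5.03,0],"hand":0},
    {"rotation":[0,0,0],"travel":[-0.12,-5.03,-0.6],"hand":0},
    {"rotation":[0,0,0],"travel":[-0.12,-5.03,-1.2],"hand":0},
    {"rotation":[0,0,0],"travel":[-0.12,-5.03,-1.65],"hand":0},
    {"rotation":[0,0,0],"travel":[-0.12,-5.03,-1.9],"hand":0},
    {"rotation":[0,0,0],"travel":[-0.12,-5.03,-2.07],"hand":0},
    {"rotation":[0,0,0],"travel":[-0.12,-5.03,-2.07],"hand":0},
  ],
)

```text
time: 57.82
tcp_pos: [0.574, 0.0847, 0.1167]
orientation: [-0.303, 0.953, -0.0, -0.0]
ft_force: [-0.7, -0.3, -1.7]
gripper_width: 0.288
finger_force: 108.2
```

drive_tool(
  steps=[
    {"rotation":[0,0,0],"travel":[0,0,-0.25],"hand":0},
    {"rotation":[0,0,0],"travel":[0,0,-0.45],"hand":0},
    {"rotation":[0,0,0],"travel":[0,0,-0.57],"hand":0},
    {"rotation":[0,0,0],"travel":[0,0,-0.61],"hand":0},
    {"rotation":[0,0,0],"travel":[0,0,-0.61],"hand":0},
  ],
)

```text
time: 58.45
tcp_pos: [0.574, 0.0843, 0.0871]
orientation: [-0.303, 0.953, -0.0, 0.0]
ft_force: [-2.1, -0.6, 4.2]
gripper_width: 0.288
finger_force: 108.8
```

Now it's on the floor. I'll release it and retreat.

drive_tool(
  steps=[
    {"rotation":[0,0,0],"travel":[0,0,0],"hand":0.55},
    {"rotation":[0,0,0],"travel":[0,0,0],"hand":0.55},
    {"rotation":[0,0,0],"travel":[0,0,0],"hand":0.55},
    {"rotation":[0,0,0],"travel":[0,0,0],"hand":0.55},
    {"rotation":[0,0,0],"travel":[0,0,0.7],"hand":0.55},
    {"rotation":[0,0,0],"travel":[0,0,1.5],"hand":0.55},
    {"rotation":[0,0,0],"travel":[0,0,2.6],"hand":1},
    {"rotation":[0,0,0],"travel":[-4.2,-4.6,2.6],"hand":1},
    {"rotation":[0,0,0],"travel":[-4.2,-4.6,2.6],"hand":1},
    {"rotation":[0,0,0],"travel":[-4.2,-4.6,2.6],"hand":1},
    {"rotation":[0,0,0],"travel":[-4.2,-4.6,2.6],"hand":1},
    {"rotation":[0,0,0],"travel":[-4.2,-4.6,2.6],"hand":1},
    {"rotation":[0,0,0],"travel":[-4.2,-4.6,2.6],"hand":1},
    {"rotation":[0,0,0],"travel":[-4.2,-4.6,2.6],"hand":1},
  ],
)

```text
time: 60.2
tcp_pos: [0.3642, -0.1456, 0.2165]
orientation: [-0.303, 0.953, -0.0, 0.0]
ft_force: [0.1, 0.1, 0.9]
gripper_width: 0.997
finger_force: 0.0
```

```bash
python3 bot.py 13
```

```text
top pump [221.3 162.7] 70 [ 8 12] bench [0.6393 0.0665] caddy [0.638  0.0662]
top pump [243.  166.2] 62 [ 7 10] bench [0.6307 0.0021] caddy [0.6294 0.0021]
top pump [214.2 184.5] 57 [ 8 10] bench [0.5731 0.0847] caddy [0.5721 0.0843]
top pump [233.  213.2] 46 [7 9] bench [0.4903 0.0272] caddy [0.4897 0.0271]
top pump [121. 224.] 80 [11  9] bench [0.4511 0.3437] caddy [0.4507 0.3421]
scene amber [242.5 200.2] 201 [37 23] bench [ 0.5599 -0.0669] caddy [ 0.5649 -0.0626]
scene amber [282.4 197.5] 102 [18 11] bench [0.4811 0.0211] caddy [0.4865 0.0248]
scene amber [282.  219.7] 135 [19 13] bench [0.5658 0.0786] caddy [0.5707 0.082 ]
scene amber [389.5 234.8] 129 [19 14] bench [0.4511 0.346 ] caddy [0.4567 0.3478]
scene amber [295.3 291. ] 120 [10 17] bench [0.7606 0.252 ] caddy [0.7644 0.2543]
[ 0.36467075 -0.14498742  0.21621126]
```

drive_tool(
  steps=[
    {"rotation":[0,0,0],"travel":[1.75,9.8,0],"hand":1},
    {"rotation":[0,0,0],"travel":[1.75,9.8,0],"hand":1},
    {"rotation":[0,0,0],"travel":[1.75,9.8,0],"hand":1},
    {"rotation":[0,0,0],"travel":[1.75,9.8,0],"hand":1},
    {"rotation":[0,0,0],"travel":[1.75,9.8,0],"hand":1},
    {"rotation":[0,0,0],"travel":[1.75,9.8,0],"hand":1},
    {"rotation":[0,0,0],"travel":[1.75,9.8,0],"hand":1},
    {"rotation":[0,0,0],"travel":[1.75,9.8,0],"hand":1},
    {"rotation":[0,0,0],"travel":[1.75,9.8,0],"hand":1},
    {"rotation":[0,0,0],"travel":[1.75,9.8,0],"hand":1},
    {"rotation":[0,0,0],"travel":[1.75,9.8,0],"hand":1},
    {"rotation":[0,0,0],"travel":[1.75,9.8,0],"hand":1},
    {"rotation":[0,0,0],"travel":[1.75,9.8,-0.9],"hand":1},
    {"rotation":[0,0,0],"travel":[1.75,9.8,-1.8],"hand":1},
    {"rotation":[0,0,0],"travel":[1.75,9.8,-2.72],"hand":1},
    {"rotation":[0,0,0],"travel":[1.75,9.8,-2.72],"hand":1},
  ],
)

```text
time: 62.3
tcp_pos: [0.4498, 0.3419, 0.0776]
orientation: [-0.303, 0.953, -0.002, -0.003]
ft_force: [-0.1, -1.2, 0.7]
gripper_width: 0.999
finger_force: 0.0
```

drive_tool(
  steps=[
    {"rotation":[0,0,0],"travel":[0,0,0],"hand":0},
    {"rotation":[0,0,0],"travel":[0,0,0],"hand":0},
    {"rotation":[0,0,0],"travel":[0,0,0],"hand":0},
    {"rotation":[0,0,0],"travel":[0,0,0],"hand":0},
    {"rotation":[0,0,0],"travel":[0,0,0],"hand":0},
    {"rotation":[0,0,0],"travel":[0,0,0],"hand":0},
    {"rotation":[0,0,0],"travel":[0,0,0.4],"hand":0},
    {"rotation":[0,0,0],"travel":[0,0,1.0],"hand":0},
    {"rotation":[0,0,0],"travel":[0,0,1.7],"hand":0},
    {"rotation":[0,0,0],"travel":[0,0,2.4],"hand":0},
    {"rotation":[0,0,0],"travel":[0,0,2.8],"hand":0},
    {"rotation":[0,0,0],"travel":[0,0,2.8],"hand":0},
  ],
)

```text
time: 63.8
tcp_pos: [0.4518, 0.3449, 0.2213]
orientation: [-0.303, 0.953, 0.001, 0.001]
ft_force: [0.1, -0.2, -3.1]
gripper_width: 0.288
finger_force: 108.0
```

drive_tool(
  steps=[
    {"rotation":[0,0,0],"travel":[0.08,-0.4,0],"hand":0},
    {"rotation":[0,0,0],"travel":[0.2,-1.0,0],"hand":0},
    {"rotation":[0,0,0],"travel":[0.38,-1.8,0],"hand":0},
    {"rotation":[0,0,0],"travel":[0.55,-2.6,0],"hand":0},
    {"rotation":[0,0,0],"travel":[0.72,-3.4,0],"hand":0},
    {"rotation":[0,0,0],"travel":[0.9,-4.2,0],"hand":0},
    {"rotation":[0,0,0],"travel":[1.0,-4.75,0],"hand":0},
    {"rotation":[0,0,0],"travel":[1.05,-4.95,0],"hand":0},
    {"rotation":[0,0,0],"travel":[1.05,-4.95,0],"hand":0},
    {"rotation":[0,0,0],"travel":[1.05,-4.95,0],"hand":0},
    {"rotation":[0,0,0],"travel":[1.05,-4.95,-0.6],"hand":0},
    {"rotation":[0,0,0],"travel":[1.05,-4.95,-1.2],"hand":0},
    {"rotation":[0,0,0],"travel":[1.05,-4.95,-1.65],"hand":0},
    {"rotation":[0,0,0],"travel":[1.05,-4.95,-1.9],"hand":0},
    {"rotation":[0,0,0],"travel":[1.05,-4.95,-2.07],"hand":0},
    {"rotation":[0,0,0],"travel":[1.05,-4.95,-2.07],"hand":0},
  ],
)

```text
time: 65.8
tcp_pos: [0.504, 0.0972, 0.1167]
orientation: [-0.303, 0.953, -0.0, -0.0]
ft_force: [0.1, 0.2, -2.8]
gripper_width: 0.289
finger_force: 108.6
```

drive_tool(
  steps=[
    {"rotation":[0,0,0],"travel":[0,0,-0.25],"hand":0},
    {"rotation":[0,0,0],"travel":[0,0,-0.45],"hand":0},
    {"rotation":[0,0,0],"travel":[0,0,-0.57],"hand":0},
    {"rotation":[0,0,0],"travel":[0,0,-0.61],"hand":0},
    {"rotation":[0,0,0],"travel":[0,0,-0.61],"hand":0},
  ],
)

```text
time: 66.42
tcp_pos: [0.504, 0.0969, 0.0871]
orientation: [-0.303, 0.953, -0.0, 0.0]
ft_force: [-4.4, -0.1, 3.6]
gripper_width: 0.291
finger_force: 109.7
```

drive_tool(
  steps=[
    {"rotation":[0,0,0],"travel":[0,0,0],"hand":0.55},
    {"rotation":[0,0,0],"travel":[0,0,0],"hand":0.55},
    {"rotation":[0,0,0],"travel":[0,0,0],"hand":0.55},
    {"rotation":[0,0,0],"travel":[0,0,0],"hand":0.55},
    {"rotation":[0,0,0],"travel":[0,0,0.7],"hand":0.55},
    {"rotation":[0,0,0],"travel":[0,0,1.5],"hand":0.55},
    {"rotation":[0,0,0],"travel":[0,0,2.6],"hand":1},
    {"rotation":[0,0,0],"travel":[-3.2,-4.6,2.6],"hand":1},
    {"rotation":[0,0,0],"travel":[-3.2,-4.6,2.6],"hand":1},
    {"rotation":[0,0,0],"travel":[-3.2,-4.6,2.6],"hand":1},
    {"rotation":[0,0,0],"travel":[-3.2,-4.6,2.6],"hand":1},
    {"rotation":[0,0,0],"travel":[-3.2,-4.6,2.6],"hand":1},
    {"rotation":[0,0,0],"travel":[-3.2,-4.6,2.6],"hand":1},
    {"rotation":[0,0,0],"travel":[-3.2,-4.6,2.6],"hand":1},
  ],
)

```text
time: 68.18
tcp_pos: [0.3443, -0.1329, 0.2164]
orientation: [-0.303, 0.953, -0.0, 0.0]
ft_force: [0.3, 0.6, 0.3]
gripper_width: 0.997
finger_force: 0.0
```

```bash
python3 bot.py 14; python3 caps.py 15 | grep -E "top|scene 2|scene 1"; python3 - <<'E'
from h import *
t=cv2.imread("pics/top15.png");s=cv2.imread("pics/scene15.png")
a=cv2.resize(t[145:240,190:400],None,fx=3.8,fy=3.8,interpolation=2)[:,:790];b=cv2.resize(s[120:250,155:310],None,fx=1.75,fy=1.75,interpolation=2)
o=np.zeros((600,790,3),np.uint8);o[:a.shape[0]]=a;o[365:365+b.shape[0],:b.shape[1]]=b[:235]
o[365:600,300:580]=cv2.resize(s[170:240,225:308],(280,235),interpolation=2);cv2.imwrite("pics/a15.png",o)
ka=[c+[355,200] for c,_,b in blobs(t[200:226,355:385].max(2)<40,20,300)];kb=[c+[174,122] for c,_,b in blobs(s[122:142,174:200].max(2)<50,15,300)];print("knob",ka,kb)
E
```

```text
top pump [221.3 162.7] 70 [ 8 12] bench [0.6393 0.0665] caddy [0.638  0.0662]
top pump [243.  166.2] 62 [ 7 10] bench [0.6307 0.0021] caddy [0.6294 0.0021]
top pump [214.2 184.4] 58 [ 8 10] bench [0.5734 0.0847] caddy [0.5724 0.0843]
top pump [208.5 208. ] 52 [8 9] bench [0.5035 0.0983] caddy [0.5029 0.0978]
top pump [232.9 213.3] 47 [7 9] bench [0.49   0.0275] caddy [0.4894 0.0273]
scene amber [247.9 196. ] 129 [22 14] bench [ 0.5345 -0.0667] caddy [ 0.5397 -0.0624]
scene amber [282.5 197.7] 98 [17 11] bench [0.4817 0.0219] caddy [0.4872 0.0256]
scene amber [299.9 208.8] 121 [18 13] bench [0.4961 0.0924] caddy [0.5014 0.0957]
scene amber [232.5 208.2] 67 [15  8] bench [ 0.6063 -0.0666] caddy [ 0.611  -0.0623]
scene amber [282.1 219.7] 141 [19 13] bench [0.5656 0.0788] caddy [0.5705 0.0822]
scene amber [295.2 291.1] 120 [ 9 17] bench [0.761 0.252] caddy [0.7648 0.2543]
[ 0.34450444 -0.13251232  0.21620813]
top [312.6 104.8] 304 [32 12] z.12 [ 0.8231 -0.2026] z.052 [ 0.8536 -0.2167]
top [302.8 168.7] 341 [21 20] z.12 [ 0.6239 -0.1723] z.052 [ 0.6409 -0.1844]
top [284.4 200.6] 174 [15 14] z.12 [ 0.5283 -0.1191] z.052 [ 0.5388 -0.1275]
top [310.6 201.4] 169 [15 14] z.12 [ 0.5281 -0.1946] z.052 [ 0.5386 -0.2082]
top [284.2 226.9] 179 [15 15] z.12 [ 0.4531 -0.119 ] z.052 [ 0.4585 -0.1275]
top [310.7 227.6] 180 [15 15] z.12 [ 0.453  -0.1944] z.052 [ 0.4584 -0.208 ]
top [326.6 251. ] 164 [34 17] z.12 [ 0.3886 -0.2389] z.052 [ 0.3896 -0.2554]
top [289.6 257.5] 276 [36  9] z.12 [ 0.3684 -0.1347] z.052 [ 0.368  -0.1442]
top [224.9 258.3] 486 [80  8] z.12 [0.3622 0.0451] z.052 [0.3614 0.0479]
knob [array([370.7, 212.4])] [array([183.6, 134.1])]
```

View pics/a15.png

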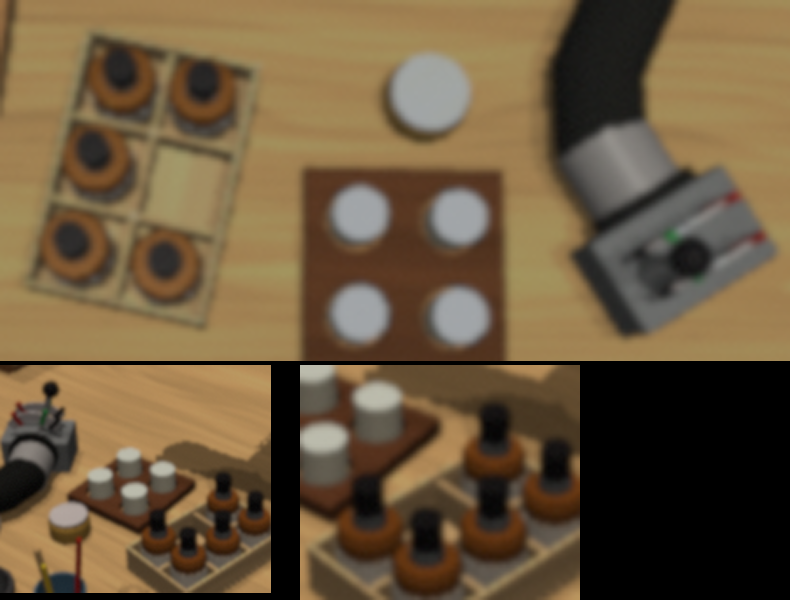

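All five bottles stand in their own cells, the caps are in the recesses, and the knob is unchanged at the green mark. Bottle c's pump blob looks slightly tall, so I'll check its tilt against the others.

```bash
python3 - <<'E'
from h import *
s=cv2.imread("pics/scene15.png");t=cv2.imread("pics/top15.png")
c=np.array([.5642,.0468,.005]);ex=np.array([.9839,-.1788,0]);ey=np.array([.1788,.9839,0])
def cen(im,th,p,wx,wy):
    x0,y0=int(round(p[0]))-wx,int(round(p[1]))-wy;m=(im[y0:y0+2*wy+1,x0:x0+2*wx+1].max(2)<th)
    ys,xs=np.nonzero(m);return xs.mean()+x0,ys.min()+y0,ys.max()+y0,len(xs),xs.max()-xs.min()+1
h=cv2.cvtColor(s,cv2.COLOR_BGR2HSV);am=(h[...,0]<14)&(h[...,1]>140)&(h[...,2]>60)&(h[...,2]<190)
for n,i,j,tp in(("c",1,1,(221.3,162.7)),("R",1,-1,(243,166.2)),("d",0,1,(214.2,184.4)),("b",-1,1,(208.5,208)),("a",-1,-1,(232.9,213.3))):
    b=c+ex*.071*i+ey*.0355*j
    pu=cen(s,60,proj("scene",b+[0,0,.1]),6,9)
    q=proj("scene",b+[0,0,.066]);x0,y0=int(q[0])-12,int(q[1])-5
    ys,xs=np.nonzero(am[y0:y0+15,x0:x0+25])
    print(n,"scene pump col %.1f rows %d-%d n%d w%d"%pu,"pred",np.round(proj("scene",b+[0,0,.114]),1),"| amber",(xs.mean()+x0).round(1),(ys.mean()+y0).round(1),"pred",np.round(q,1),"| top pump",tp,"pred.101",np.round(proj("top",b+[0,0,.101]),1),"shoulder",np.round(proj("top",b+[0,0,.074]),1))
E
```

```text
c scene pump col 261.9 rows 212-229 n146 w10 pred [262.9 216.1] | amber 262.1 230.0 pred [263.2 229.9] | top pump (221.3, 162.7) pred.101 [220.4 161.9] shoulder [220.8 164.2]
R scene pump col 244.7 rows 199-217 n153 w13 pred [245.  204.1] | amber 246.2 219.9 pred [245.7 217.8] | top pump (243, 166.2) pred.101 [244.  166.8] shoulder [243.9 169. ]
d scene pump col 281.7 rows 202-218 n159 w13 pred [282.1 204.5] | amber 281.1 220.2 pred [282.  218.1] | top pump (214.2, 184.4) pred.101 [215.1 185. ] shoulder [215.7 186.8]
b scene pump col 300.4 rows 191-206 n128 w10 pred [300.2 193.5] | amber 298.5 209.4 pred [299.7 207. ] | top pump (208.5, 208) pred.101 [209.7 208.8] shoulder [210.4 209.9]
a scene pump col 282.4 rows 181-196 n136 w10 pred [282.2 182.9] | amber 283.3 198.0 pred [282.  196.2] | top pump (232.9, 213.3) pred.101 [233.9 213.8] shoulder [234.  214.9]
```

Bottle c is shifted the same amount at its pump and shoulder, so it's upright, and it stands about 4 mm off the cell centre. That's within tolerance, so I'm handing the job in.

```bash
python3 -c "
from bench import ticket
print(ticket.job_done())"
```

```text
the job is handed in; nothing more can be done
None
```

I handed the job in (no verdict came back): the lever is in the green notch, four caps are in their recesses, and four bottles plus the one already there stand upright in their own caddy cells, by the last camera check.

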